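# Load the curing chamber and clamp it shut

### The arm

A 6-joint arm with a two-finger parallel gripper is mounted at the origin on a cart in front of the work surface, level with it; the furniture and walls round the work are solid. World frame = base frame: x ahead of the robot, y to its left, z up, the work surface at z = 0. Lengths are in m, angles in rad, forces in N, time in s.
With the tool pointing down it reaches from about 0.35 to 0.975 m from the base axis. Payload 4.9 kg.
Tool frame: the origin (TCP) lies at the very end of the fingers, on their centre line; the grasp point (between the pads) lies 19 mm behind it (ctrl.grip_point_offset is the distance from the TCP to the grasp point, in m); z points along the fingers, y is the line along which they close (so a half turn about z gives the same grasp; the last joint's range is limited). The gripper opens to 85 mm and grips with 20 to 120 N. Pads are 22 mm wide; open, the fingers measure 114 mm over their backs; the gripper's body (76 mm by 85 mm) begins 54 mm behind the grasp point. The pads swing forward as they close: fully open they stand 13 mm farther back than shut.
Start: joints at [-1.385, 0.053, 1.613, -0, 1.476, -0.119], TCP at [0.188, -0.596, 0.202] pointing down, gripper open.
Joint ranges: [-3.01, 3.01], [-1.01, 2.22], [0.06, 2.58], [-1.02, 4.17], [0.09, 2.62], [-3.14, 3.14]. Speed limits (rad/s): [2.57, 2.57, 3.14, 3.14, 3.14, 3.14].

### API

Orientations are given as a rotation vector (axis times angle).
In Python, from station import ctrl gives the robot as it stands.
- The arm moves only by the tool send_rows, never from a script. Its argument "rows" is a list of rows, each a list of 3 entries, a list of its own where there are three numbers: the finger opening in cm, from 0 to 8.54, then the shift along the tool's x, y, z in cm, then the turn about the tool's z in degrees. A call has 1 to 10 rows; each row shifts and turns the commanded pose from where the row before left it, along the tool's axes as they then stand; what a row does not reach is not made up. A row lasts 1/8 s, in which the tool goes at most 62.5 mm and 10.7 degrees, less where a joint would pass 70% of its speed; a pose out of reach is approached as far as the arm can. A call with a gripper value outside its range is refused whole. The fingers move at their own pace and stop on an object; "newtons" is the grip in N (left out, the last holds). Time passes only in rows, so rows that do not move let the fingers close. It gives the time, the measured TCP pose, the force, the opening and the grip force at its end, in the units of the state.
- ctrl.get_obs(): the state, without advancing time (a new reading comes with each control period).
- ctrl.get_image(name): name is "scene" or "top" or "wrist"; returns a dict with "frame" (420x560x3 uint8, red, green, blue), "range_z" (420x560 float32, m along the optical axis (not along the pixel's ray), 0 where there is no reading), "fx", "fy", "cx", "cy" (pixels), "cam_to_world" (4x4, takes a point from camera to world coordinates). Camera axes: x right, y down, z forward; pixel columns grow to the right and rows downward; lengths in m; the calibration is good to about 2 mm. A picture is of the moment at which its call begins.
- ctrl.finish_job(): hands the job in; it is judged then, once.
The state is a dict: "t": time; "q": joint angles; "dq": joint speeds; "effort": joint torques, N m; "tool_pos": TCP position; "tool_rot": TCP orientation; "contact_force": force on the tool from outside, world axes, zero at the start; "wrist_torque": the same for the moment, N m; "opening": finger opening in m; "grip_force": force on a finger pad.
Only numpy, scipy, OpenCV 4.12 (cv2) and the standard library are available. Lean on these libraries where they do the work, as an engineer would, in place of code of your own. Each camera call takes 0.05 s, during which the arm holds its last target. There are 200 camera calls.

### The job

The pressure-curing chamber is still clamped shut: slacken it by turning the four-spoked capstan on top anticlockwise (seen from above), spoke after spoke, back to its stop. Then pull out the drawer, stand every dental cast lying on the bench in it, flat on their bases with the teeth up, push the drawer fully home, and only then tighten the capstan clockwise until it comes up against its other stop. Leave the white-lidded jar and the small black bottle standing where they are.

Things in the scene. Friction and masses are not known exactly. Their poses are not given: they have to be found in the camera images.
- chamber: white pressure-curing chamber, fixed to the bench, 310 mm wide (its y), 80 mm high, origin on the bench; front face at its x = -95 mm (looks along its -x, towards the robot), back at x = +120 mm. Two brass clamp dogs in dark guides at y = +-143 mm reach 32 mm above its top, 28 mm ahead of its front; the capstan moves them down before the drawer front, 4 mm a radian, so they bar the drawer unless the capstan is slack (below 0.8 rad).
- guard_edge (a point): middle of the front edge (yellow) of the fixed guard that roofs over the rear half of the capstan: 147 mm above the bench, at x = +30 mm of the chamber; roof 8 mm thick, reaching 88 mm back from here and 105 mm to either side; gauge and valve on it reach 171 mm above the bench. So spokes can be pushed only along the front half of their circle.
- capstan_axis (a point): point on the capstan's vertical axis at the height of its spokes: 125 mm above the bench, 45 mm above the chamber's top, at x = +15 mm, y = 0 of the chamber; axes parallel to the chamber's. Hub 19 mm in radius, its top 21 mm above this point. Spokes: four level rods 12 mm thick, ending in red balls of 20 mm diameter centred 80 mm from the axis.
- capstan (a joint): turn of the capstan in rad, growing clockwise seen from above; 0 = slack, against its stop, 7.5 = tight, against its other stop; starts at 2.5 to 4.5. At the value q its four spokes point, in the chamber's frame (counterclockwise from its +x), at 45, 135, 225 and 315 degrees less q. It stays where it is left; friction 0.22 N m (about 4 N at 60 mm from the axis).
- drawer (a joint): how far the drawer is pulled out along the chamber's -x, m: 0 = fully shut, 0.14 = out to its stop; starts shut; stays where it is left, friction about 2.5 N.
- drawer_knob (a point): grip point on the drawer's handle, 45 mm above the bench, 19 mm ahead of the blue drawer front: a level steel stem 14 mm thick, 36 mm long, along the chamber's -x, with a black ball of 24 mm diameter at its end, centred 21 mm beyond this point. Take the stem across (fingers closing along the chamber's y). Moves with the drawer; axes parallel to the chamber's.
- tray_floor (a point): point on the drawer's steel floor, 17 mm above the bench, midway in width; axes as the chamber's; moves with the drawer. Floor from x = -50 mm (inner face of the drawer front: 12 mm thick, 57 mm high above the floor) to x = +110 mm, y = +-138 mm; rims 12 mm high. With the drawer out by d, the chamber's front (roofing over the rest) is at x = d - 50 mm of this frame.
- cast_a_mid (a point): centre, half-way up, of a yellowish dental cast standing on its flat base, teeth up: 58 mm along its own x, 65 mm along y, 33 mm high overall; the solid base to take hold of is the lower 18 mm, best taken across its 58 mm (fingers closing along the cast's own x). 110 g. May be absent (then None).
- cast_b_mid (a point): centre, half-way up, of a pale grey dental cast standing on its flat base, teeth up: 58 mm along its own x, 65 mm along y, 33 mm high overall; the solid base to take hold of is the lower 18 mm, best taken across its 58 mm (fingers closing along the cast's own x). 110 g. May be absent (then None).
- cast_c_mid (a point): centre, half-way up, of a yellowish dental cast standing on its flat base, teeth up: 58 mm along its own x, 65 mm along y, 33 mm high overall; the solid base to take hold of is the lower 18 mm, best taken across its 58 mm (fingers closing along the cast's own x). 110 g. May be absent (then None).
- cast_a: the same yellowish cast, origin at the centre of its underside
- cast_b: the same pale grey cast, origin at the centre of its underside
- cast_c: the second yellowish cast, origin at the centre of its underside
- powder_jar: bystander: white-lidded jar, 55 mm diameter, 52 mm high, origin under its centre; leave alone
- black_bottle: bystander: small black bottle, 33 mm diameter, 114 mm high, origin under its centre; leave alone

How it is judged:
On the way, in this order (a step that is already met when the one before it is completed fails the run):
1. the capstan is slackened with the drawer still shut (value of joint capstan below 0.5 rad and value of joint drawer below 0.02 m), for 0.2 s.
2. the drawer is pulled out by at least 90 mm (value of joint drawer above 0.09 m), for 0.2 s.
3. every cast stands flat on the drawer's floor, released (x of cast_a_mid in the frame of tray_floor between -0.045 and 0.105 m and y of cast_a_mid in the frame of tray_floor between -0.135 and 0.135 m and z of cast_a_mid in the frame of tray_floor between 0.009 and 0.024 m and angle between each of cast_a_mid, cast_b_mid, cast_c_mid's own z axis and vertical below 0.15 rad and x of cast_b_mid in the frame of tray_floor between -0.045 and 0.105 m and y of cast_b_mid in the frame of tray_floor between -0.135 and 0.135 m and z of cast_b_mid in the frame of tray_floor between 0.009 and 0.024 m and x of cast_c_mid in the frame of tray_floor between -0.045 and 0.105 m and y of cast_c_mid in the frame of tray_floor between -0.135 and 0.135 m and z of cast_c_mid in the frame of tray_floor between 0.009 and 0.024 m and contact force between each of cast_a, cast_b, cast_c and the fingers below 0.2 N), for 0.3 s.
4. the drawer is pushed fully home with the casts in it and the capstan not yet tightened (x of cast_a_mid in the frame of tray_floor between -0.045 and 0.105 m and y of cast_a_mid in the frame of tray_floor between -0.135 and 0.135 m and z of cast_a_mid in the frame of tray_floor between 0.009 and 0.024 m and angle between each of cast_a_mid, cast_b_mid, cast_c_mid's own z axis and vertical below 0.15 rad and x of cast_b_mid in the frame of tray_floor between -0.045 and 0.105 m and y of cast_b_mid in the frame of tray_floor between -0.135 and 0.135 m and z of cast_b_mid in the frame of tray_floor between 0.009 and 0.024 m and x of cast_c_mid in the frame of tray_floor between -0.045 and 0.105 m and y of cast_c_mid in the frame of tray_floor between -0.135 and 0.135 m and z of cast_c_mid in the frame of tray_floor between 0.009 and 0.024 m and value of joint drawer below 0.005 m and value of joint capstan below 2 rad), for 0.2 s.
5. the capstan is turned clockwise to its stop with the drawer shut (value of joint capstan above 7.3 rad and value of joint drawer below 0.006 m), for 0.2 s.
At the end, for the whole second after the job is handed in: Every cast that was on the bench stands on the drawer's floor, on its base within 0.15 rad of level and at rest, its centre over the floor; the drawer is shut to within 6 mm; the capstan stands at 7.3 rad or more of its 7.5 (all of step 5 and x of cast_a_mid in the frame of tray_floor between -0.045 and 0.105 m and y of cast_a_mid in the frame of tray_floor between -0.135 and 0.135 m and z of cast_a_mid in the frame of tray_floor between 0.009 and 0.024 m and angle between each of cast_a_mid, cast_b_mid, cast_c_mid's own z axis and vertical below 0.15 rad and x of cast_b_mid in the frame of tray_floor between -0.045 and 0.105 m and y of cast_b_mid in the frame of tray_floor between -0.135 and 0.135 m and z of cast_b_mid in the frame of tray_floor between 0.009 and 0.024 m and x of cast_c_mid in the frame of tray_floor between -0.045 and 0.105 m and y of cast_c_mid in the frame of tray_floor between -0.135 and 0.135 m and z of cast_c_mid in the frame of tray_floor between 0.009 and 0.024 m and velocity of joint capstan below 0.05 rad/s and linear speed of each of cast_a, cast_b, cast_c below 0.02 m/s); the robot touches nothing.
It fails at once if the jar is shifted by more than 30 mm or tipped over (distance of powder_jar from where it was at the start of the episode above 0.03 m or angle between powder_jar's own z axis and vertical above 0.5 rad).
It fails at once if the black bottle is shifted by more than 30 mm or tipped over (distance of black_bottle from where it was at the start of the episode above 0.03 m or angle between black_bottle's own z axis and vertical above 0.5 rad).
Of cast_a, cast_b, cast_c only 2 to 3 are there at a start; the rules pass over those that are not, and their reading is None.
At some moment in a run one of cast_a, cast_b, cast_c may be knocked a few centimetres aside while the robot is not near it.
Once in a run the grip may slacken for a moment while it holds something.
It also fails if it takes over 210 s, if anything falls off the work surface, if the arm or the gripper's body presses on something with over 40 N, if the wrist force passes 120 N, or if a joint passes its speed limit or range.

## Working session

There is one attempt and no reset: what is moved stays moved. The work goes in short steps, Python scripts to look and compute and a tool call to move; the robot and the scene stay as the last step left them, time stands still between calls to the robot, and variables do not carry over. Pictures are saved under pics/ and viewed, at most 14 in all, crops included, and the job is handed in when it is done.

Besides the shell and the picture viewer there is one more tool, called after ">>>" by a JSON object that holds its "name" and its "arguments", one argument or row to a line. send_rows: Moves the arm, as the interface text tells. Its arguments: {"type":"object","properties":{"rows":{"type":"array","items":{"type":"array"}},"newtons":{"type":"number"}},"required":["rows"]}

```bash
mkdir -p pics; ls
cat > h.py <<'E'
import numpy as np, cv2
from scipy.spatial.transform import Rotation as R
from station import ctrl
def img(n):
    d=ctrl.get_image(n); z=d["range_z"]; h,w=z.shape
    u,v=np.meshgrid(np.arange(w),np.arange(h))
    P=np.stack([(u-d["cx"])/d["fx"]*z,(v-d["cy"])/d["fy"]*z,z,np.ones_like(z)],-1)@np.array(d["cam_to_world"]).T
    P=P[...,:3]; P[z==0]=np.nan
    return d,P
def save(d,f): cv2.imwrite("pics/"+f,d["frame"][...,::-1])
def st():
    o=ctrl.get_obs(); print("t",round(o["t"],2),"p",np.round(o["tool_pos"],4),"F",np.round(o["contact_force"],1),"open",round(o["opening"],4),"g",round(o["grip_force"],1)); print(np.round(R.from_rotvec(o["tool_rot"]).as_matrix(),3).tolist(),np.round(o["q"],2)); return o
E
python3 - <<'E'
from h import *
st()
for n in("scene","top"):
    d,P=img(n); save(d,n+"0.png"); np.save(n+"0.npy",P); print(d["fx"],np.round(d["cam_to_world"],3).tolist())
E
```

```text
pics
t 0.0 p [ 0.1875 -0.5955  0.2012] F [ 0.6 -0.5  0.7] open 0.0857 g 0.0
[[0.954, 0.3, -0.0], [0.3, -0.954, 0.002], [0.0, -0.002, -1.0]] [-1.38  0.05  1.61  0.    1.48 -0.12]
394.8094841596608 [[0.814, -0.444, 0.376, 0.321], [-0.581, -0.605, 0.544, -0.595], [-0.014, -0.661, -0.75, 0.772], [0.0, 0.0, 0.0, 1.0]]
472.39297091737194 [[-0.004, -0.983, 0.181, 0.482], [-0.999, -0.002, -0.036, -0.133], [0.036, -0.181, -0.983, 0.957], [0.0, 0.0, 0.0, 1.0]]
```

View pics/scene0.png

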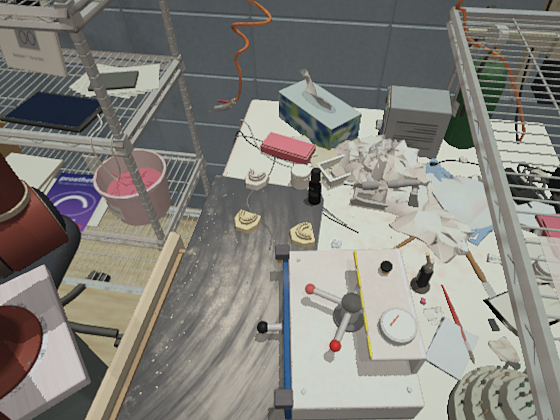

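View pics/top0.png

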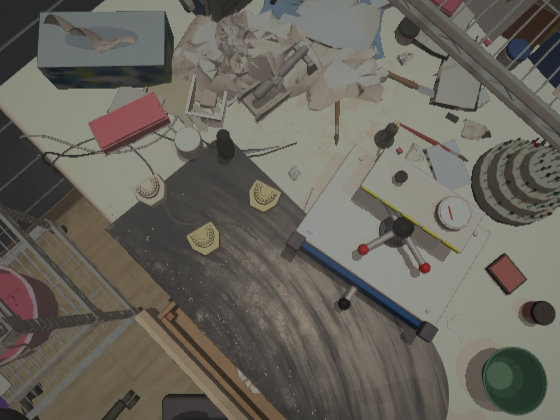

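The top view shows three casts: grey at (150,188), and yellow at (204,238) and (264,193). The jar is at (187,140) and the bottle at (225,143). The chamber is yawed, with red balls at (362,249) and (425,268) and the knob at (344,303).

Run:
```python
from h import *
P=np.load("top0.npy"); I=cv2.imread("pics/top0.png"); hsv=cv2.cvtColor(I,cv2.COLOR_BGR2HSV)
H,S,V=[hsv[...,i].astype(int) for i in range(3)]
print("bench z",P[300,230],P[220,170])
red=((H<6)|(H>174))&(S>150)&(V>100)
n,l,s,c=cv2.connectedComponentsWithStats(red.astype(np.uint8))
for i in range(1,n):
    if s[i,4]>25:
        p=P[l==i]; print("red",c[i].round(),s[i,4],np.nanmean(p,0).round(4),np.nanmax(p[:,2]).round(3))
blue=(H>95)&(H<125)&(S>120)&(P[...,2]>.06)&(P[...,2]<.09)
m=np.zeros_like(blue);m[220:350,280:450]=1;blue&=m
p=P[blue]; print("blue",len(p),p.min(0),p.max(0))
f=cv2.fitLine(p[:,:2].astype(np.float32),cv2.DIST_HUBER,0,.01,.01).ravel();print(f,np.degrees(np.arctan2(f[1],f[0])))
t=(abs(P[...,2]-.08)<.004)&(V>120); t[:, :290]=0;t[:120]=0;t[345:]=0
p=P[t];print("top",len(p));r=cv2.minAreaRect(p[:,:2].astype(np.float32));print(r,cv2.boxPoints(r).round(3).tolist())
hub=(P[...,2]>.135)&(P[...,2]<.152); m=np.zeros_like(hub);m[213:245,385:412]=1;p=P[hub&m];print("hub",len(p),np.median(p,0),np.median(P[222:234,398:408].reshape(-1,3),0))
k=P[295:312,336:352].reshape(-1,3);k=k[k[:,2]>.04];print("knob",k.mean(0),k.max(0))
hm=(P[...,2]>.008)&(P[...,2]<.13)
for (u,v) in [(150,188),(204,238),(264,193),(187,140),(225,143)]:
    m=np.zeros(hm.shape,np.uint8);cv2.circle(m,(u,v),24,1,-1)
    n,l,s,c=cv2.connectedComponentsWithStats((hm&(m>0)).astype(np.uint8)); i=1+np.argmax(s[1:,4])
    p=P[l==i]; r=cv2.minAreaRect(p[:,:2].astype(np.float32)); print((u,v),len(p),"zmax",np.nanpercentile(p[:,2],98).round(3),np.round(r[0],4),np.round(r[1],4),round(r[2],1),cv2.boxPoints(r).round(3).tolist())
cv2.imwrite("pics/crop1.png",cv2.resize(I[100:270,100:300],(800,680),interpolation=cv2.INTER_CUBIC)[:600])
```

```text
bench z [ 4.75222349e-01 -7.47807397e-02 -3.43846057e-04] [0.63493958 0.04823353 0.00488499]
red [363. 249.] 65 [ 0.5635 -0.3152  0.1325] 0.136
red [425. 267.] 62 [ 0.5312 -0.4238  0.1328] 0.137
blue 763 [ 0.42494732 -0.43124067  0.06082492] [ 0.58069813 -0.21273222  0.07837096]
[ 0.57829994  0.8158243   0.4951538  -0.33419645] 54.66894
top 10530
((0.5994805693626404, -0.3855995535850525), (0.3100934624671936, 0.21379227936267853), 55.04168701171875) [[0.4230000078678131, -0.45100000500679016], [0.5979999899864197, -0.5740000009536743], [0.7760000228881836, -0.3199999928474426], [0.6010000109672546, -0.19699999690055847]]
hub 382 [ 0.60248829 -0.38482993  0.14337494] [ 0.59988676 -0.38317837  0.14454205]
knob [ 0.47055277 -0.29422905  0.0520221 ] [ 0.48391905 -0.28176144  0.0599145 ]
(150, 188) 738 zmax 0.032 [0.6925 0.0869] [0.0566 0.0624] 36.1 [[0.6510000228881836, 0.0949999988079071], [0.6880000233650208, 0.04500000178813934], [0.734000027179718, 0.07800000160932541], [0.6970000267028809, 0.1289999932050705]]
(204, 238) 771 zmax 0.033 [ 0.5936 -0.0248] [0.0557 0.0625] 31.7 [[0.554
[... 175 characters left out ...]
 193) 729 zmax 0.034 [ 0.6801 -0.1393] [0.0622 0.0552] 62.0 [[0.640999972820282, -0.15399999916553497], [0.6899999976158142, -0.18000000715255737], [0.718999981880188, -0.125], [0.6700000166893005, -0.0989999994635582]]
(187, 140) 777 zmax 0.052 [0.8083 0.0115] [0.0544 0.0902] 88.9 [[0.7630000114440918, -0.014999999664723873], [0.8529999852180481, -0.017000000923871994], [0.8539999723434448, 0.03799999877810478], [0.7639999985694885, 0.039000000804662704]]
(225, 143) 419 zmax 0.115 [ 0.7764 -0.0644] [0.0285 0.0323] 26.1 [[0.7570000290870667, -0.0560000017285347], [0.7710000276565552, -0.08500000089406967], [0.7960000038146973, -0.0729999989271164], [0.7820000052452087, -0.04399999976158142]]
```

View pics/crop1.png

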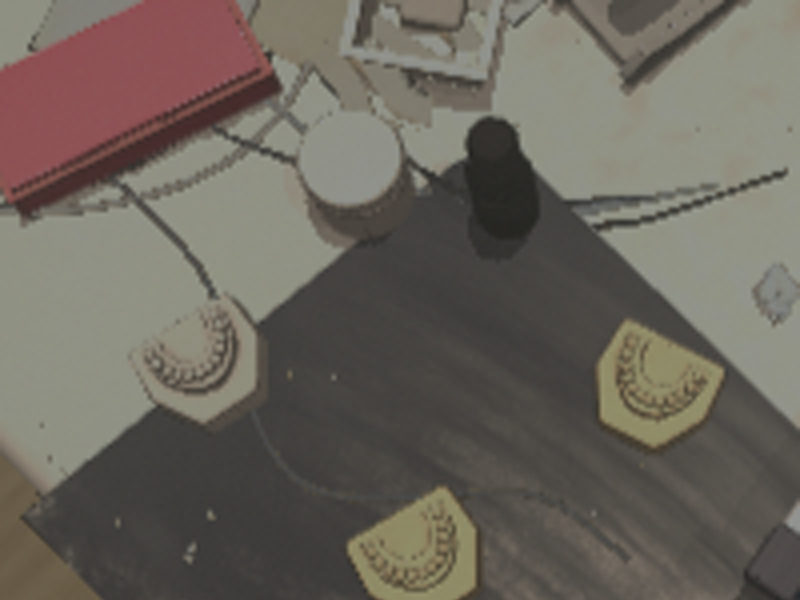

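```bash
cat >> h.py <<'E'
A=np.array([.6015,-.387]); YAW=np.radians(-35.0)
CX=np.array([np.cos(YAW),np.sin(YAW)]); CY=np.array([-CX[1],CX[0]])
O=A-.015*CX   # chamber origin
def ch(x,y): return O+x*CX+y*CY
def pol(phi,r): return A+r*np.array([np.cos(YAW+np.radians(phi)),np.sin(YAW+np.radians(phi))])
def go(xy,z,yawdeg=None):
    """print shift (cm, current tool axes) and turn (deg about tool z) to the target"""
    o=st(); M=R.from_rotvec(o["tool_rot"]).as_matrix()
    d=M.T@(np.array([*xy,z])-o["tool_pos"]); y=np.degrees(np.arctan2(M[1,0],M[0,0]))
    print("target",np.round(xy,4),z,"shift cm",np.round(d*100,2),"yaw",round(y,1),"turn",None if yawdeg is None else round(-((yawdeg-y+180)%360-180),1))
E
python3 -c "
from h import *
go(pol(125,.062),.2,90)"
```

```text
t 0.1 p [ 0.1874 -0.5956  0.2013] F [-0.1  0.3 -0.7] open 0.0853 g 0.0
[[0.954, 0.3, -0.0], [0.3, -0.954, 0.002], [0.0, -0.002, -1.0]] [-1.38  0.05  1.61 -0.    1.48 -0.12]
target [ 0.6015 -0.325 ] 0.2 shift cm [ 47.62 -13.38   0.16] yaw 17.5 turn -72.5
```

>>> {"name": "send_rows", "arguments": {
  "rows": [
    [0, [4.75, -1.32, 0], 0],
    [0, [4.75, -1.32, 0], 0],
    [0, [4.75, -1.32, 0], 0],
    [0, [4.75, -1.32, 0], 0],
    [0, [4.75, -1.32, 0], 0],
    [0, [4.75, -1.32, 0], 0],
    [0, [4.75, -1.32, 0], 0],
    [0, [4.75, -1.32, 0], 0],
    [0, [4.75, -1.32, 0], 0],
    [0, [4.75, -1.32, 0], 0]
  ],
  "newtons": 60
}}

```text
t: 1.35
tool_pos: [0.602, -0.3265, 0.2017]
tool_rot: [-3.105, -0.477, 0.001]
contact_force: [1.3, -0.6, 0.1]
opening: 0.0001
grip_force: 0.0
```

>>> {"name": "send_rows", "arguments": {
  "rows": [
    [0, [0, 0, 0], -9],
    [0, [0, 0, 0], -9],
    [0, [0, 0, 0], -9],
    [0, [0, 0, 0], -9],
    [0, [0, 0, 0], -9],
    [0, [0, 0, 0], -9],
    [0, [0, 0, 0], -9],
    [0, [0, 0, 0], -9.6],
    [0, [0, 0, 0], 0]
  ]
}}

```text
t: 2.48
tool_pos: [0.6008, -0.3275, 0.2017]
tool_rot: [-2.221, -2.22, 0.0]
contact_force: [0.2, -0.2, 0.5]
opening: -0.0002
grip_force: 0.0
```

```bash
python3 -c "
from h import *
go(pol(125,.062),.108,90)
d,P=img('top');save(d,'top1.png')"
```

```text
t 2.48 p [ 0.6008 -0.3275  0.2017] F [ 0.2 -0.2  0.5] open -0.0002 g 0.0
[[0.001, 1.0, -0.001], [1.0, -0.001, 0.001], [0.001, -0.001, -1.0]] [-0.61  0.19  1.46 -0.    1.49 -0.61]
target [ 0.6015 -0.325 ] 0.108 shift cm [0.24 0.08 9.37] yaw 90.0 turn -0.0
```

View pics/top1.png

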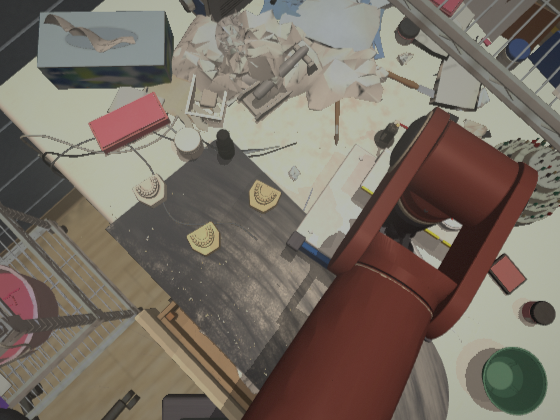

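The arm hides the capstan from the top camera; the casts haven't moved. Next I lower the closed fingers between the spokes and push.

>>> {"name": "send_rows", "arguments": {
  "rows": [
    [0, [0.24, 0.08, 2.3], 0],
    [0, [0, 0, 2.3], 0],
    [0, [0, 0, 2.3], 0],
    [0, [0, 0, 2.4], 0],
    [0, [0, 0, 0], 0]
  ]
}}

```text
t: 3.15
tool_pos: [0.5996, -0.3238, 0.1047]
tool_rot: [-2.215, -2.217, 0.002]
contact_force: [-0.7, -1.3, -1.0]
opening: -0.0
grip_force: 0.0
```

>>> {"name": "send_rows", "arguments": {
  "rows": [
    [0, [-0.09, -1.08, 0], -10],
    [0, [-0.09, -1.08, 0], -10],
    [0, [-0.09, -1.08, 0], -10],
    [0, [-0.09, -1.08, 0], -10]
  ]
}}

```text
t: 3.65
tool_pos: [0.562, -0.3401, 0.1103]
tool_rot: [1.318, 2.851, -0.0]
contact_force: [-0.0, -0.2, 0.4]
opening: -0.0001
grip_force: 0.0
```

>>> {"name": "send_rows", "arguments": {
  "rows": [
    [0, [-0.09, -1.08, 0], -10],
    [0, [-0.09, -1.08, 0], -10],
    [0, [-0.09, -1.08, 0], -10],
    [0, [-0.09, -1.08, 0], -10],
    [0, [-0.09, -1.08, 0], -10],
    [0, [0, 0, 0], 0]
  ]
}}

```text
t: 4.4
tool_pos: [0.5397, -0.3882, 0.1102]
tool_rot: [0.003, 3.141, -0.001]
contact_force: [-0.5, 0.6, 0.3]
opening: 0.0004
grip_force: 0.0
```

```bash
python3 -c "
from h import *
st()
d,P=img('wrist');save(d,'w1.png')"
```

```text
t 4.4 p [ 0.5397 -0.3882  0.1102] F [-0.5  0.6  0.3] open 0.0004 g 0.0
[[-1.0, 0.002, 0.001], [0.002, 1.0, -0.001], [-0.001, -0.001, -1.0]] [-0.74  0.21  1.6   0.    1.33 -2.3 ]
```

View pics/w1.png

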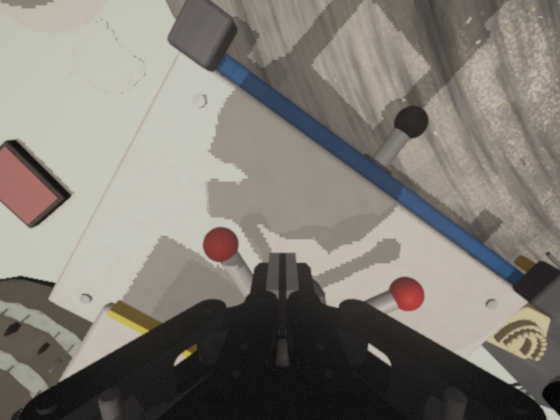

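The wrist view shows the balls at (221,243) and (407,293), on either side of the finger. I'll measure the spoke angles from it.

```bash
cat >> h.py <<'E'
def balls():
    d,P=img('wrist'); hsv=cv2.cvtColor(d["frame"],cv2.COLOR_RGB2HSV).astype(int)
    m=((hsv[...,0]<6)|(hsv[...,0]>174))&(hsv[...,1]>150)&(P[...,2]>.11)&(P[...,2]<.15)
    n,l,s,c=cv2.connectedComponentsWithStats(m.astype(np.uint8))
    for i in range(1,n):
        if s[i,4]<150: continue
        v=np.nanmean(P[l==i],0)[:2]-A; print("ball px",c[i].round(),"phi",round((np.degrees(np.arctan2(v[1],v[0]))+35)%360,1),"r",np.linalg.norm(v).round(3))
E
python3 -c "
from h import *
balls()"
```

```text
ball px [217. 251.] phi 241.3 r 0.077
ball px [408. 297.] phi 153.4 r 0.082
```

>>> {"name": "send_rows", "arguments": {
  "rows": [
    [0, [0, 0.3, -4.8], 0],
    [0, [-0.09, 1.08, 0], 10],
    [0, [-0.09, 1.08, 0], 10],
    [0, [-0.09, 1.08, 0], 10],
    [0, [-0.09, 1.08, 0], 10],
    [0, [-0.09, 1.08, 0], 10],
    [0, [-0.09, 1.08, 0], 10],
    [0, [-0.09, 1.08, 0], 10],
    [0, [-0.09, 1.08, 0], 10],
    [0, [-0.09, 1.08, 0], 10]
  ]
}}

```text
t: 5.75
tool_pos: [0.6018, -0.321, 0.1576]
tool_rot: [2.228, 2.215, 0.0]
contact_force: [-0.9, 0.0, -0.2]
opening: 0.0002
grip_force: 0.0
```

```bash
python3 -c "
from h import *
go(pol(125,.062),.108,90);balls()"
```

```text
t 5.75 p [ 0.6018 -0.321   0.1576] F [-0.9  0.  -0.2] open 0.0002 g 0.0
[[0.006, 1.0, 0.0], [1.0, -0.006, 0.0], [0.0, 0.0, -1.0]] [-0.6   0.21  1.51  0.    1.42 -0.59]
target [ 0.6015 -0.325 ] 0.108 shift cm [-0.41 -0.03  4.96] yaw 89.6 turn -0.4
ball px [229. 218.] phi 149.8 r 0.085
```

>>> {"name": "send_rows", "arguments": {
  "rows": [
    [0, [-0.4, 0, 2.5], -0.4],
    [0, [0, 0, 2.5], 0],
    [0, [0, 0, 0], 0],
    [0, [-0.09, -1.08, 0], -10],
    [0, [-0.09, -1.08, 0], -10],
    [0, [-0.09, -1.08, 0], -10],
    [0, [-0.09, -1.08, 0], -10],
    [0, [-0.09, -1.08, 0], -10],
    [0, [-0.09, -1.08, 0], -10],
    [0, [0, 0, 0], 0]
  ]
}}

```text
t: 7.05
tool_pos: [0.5479, -0.3579, 0.1091]
tool_rot: [0.804, 3.035, -0.001]
contact_force: [0.1, -0.1, -0.4]
opening: -0.0001
grip_force: 0.0
```

>>> {"name": "send_rows", "arguments": {
  "rows": [
    [0, [-0.02, -0.54, 0], -5],
    [0, [-0.02, -0.54, 0], -5],
    [0, [0, 0, 0], 0]
  ]
}}

```text
t: 7.42
tool_pos: [0.5436, -0.3669, 0.1083]
tool_rot: [0.538, 3.094, -0.001]
contact_force: [0.6, 0.5, -0.9]
opening: 0.0004
grip_force: 0.0
```

```bash
python3 -c "
from h import *
st();balls()"
```

```text
t 7.42 p [ 0.5436 -0.3669  0.1083] F [ 0.6  0.5 -0.9] open 0.0004 g 0.0
[[-0.941, 0.337, 0.001], [0.337, 0.941, -0.001], [-0.001, -0.0, -1.0]] [-0.71  0.19  1.62  0.    1.33 -1.93]
ball px [181. 274.] phi 239.8 r 0.078
ball px [387. 270.] phi 150.8 r 0.082
```

>>> {"name": "send_rows", "arguments": {
  "rows": [
    [0, [-0.02, -0.54, 0], -5],
    [0, [-0.02, -0.54, 0], -5],
    [0, [-0.02, -0.54, 0], -5],
    [0, [-0.02, -0.54, 0], -5],
    [0, [-0.02, -0.54, 0], -5]
  ]
}}

```text
t: 8.1
tool_pos: [0.54, -0.3932, 0.1078]
tool_rot: [-0.151, 3.138, -0.0]
contact_force: [0.3, 0.8, -0.7]
opening: 0.0
grip_force: 0.0
```

```bash
python3 -c "
from h import *
st();balls()"
```

```text
t 8.1 p [ 0.54   -0.3932  0.1078] F [ 0.3  0.8 -0.7] open 0.0 g 0.0
[[-0.995, -0.096, 0.0], [-0.096, 0.995, -0.0], [-0.0, -0.0, -1.0]] [-0.74  0.22  1.59  0.    1.33 -2.41]
ball px [228. 247.] phi 241.1 r 0.077
ball px [412. 309.] phi 154.1 r 0.082
```

>>> {"name": "send_rows", "arguments": {
  "rows": [
    [0, [-0.02, -0.54, 0], -5],
    [0, [-0.02, -0.54, 0], -5]
  ]
}}

```text
t: 8.4
tool_pos: [0.5418, -0.4038, 0.1076]
tool_rot: [-0.422, 3.113, 0.0]
contact_force: [-0.1, 0.3, 0.3]
opening: -0.0001
grip_force: 0.0
```

```bash
python3 -c "
from h import *
st();balls()"
```

```text
t 8.4 p [ 0.5418 -0.4038  0.1076] F [-0.1  0.3  0.3] open -0.0001 g 0.0
[[-0.964, -0.266, 0.0], [-0.266, 0.964, 0.0], [-0.0, 0.0, -1.0]] [-0.75  0.24  1.57  0.    1.33 -2.59]
ball px [252. 238.] phi 241.2 r 0.078
ball px [418. 323.] phi 155.7 r 0.083
```

```bash
python3 -c "
from h import *
d,P=img('wrist');save(d,'w2.png')
f=lambda w:(lambda c:(c[0]*d['fx']/c[2]+d['cx'],c[1]*d['fy']/c[2]+d['cy']))((np.linalg.inv(d['cam_to_world'])@[*w,1])[:3])
o=ctrl.get_obs(); print('tcp px',f(o['tool_pos']),'axis px',f([*A,.125]),'hubtop',f([*A,.146]))
d,P=img('scene');cv2.imwrite('pics/s2.png',cv2.resize(d['frame'][230:420,240:460,::-1],(660,570)))
"
```

```text
tcp px (np.float64(280.5181200823272), np.float64(244.87185770247254)) axis px (np.float64(281.40391410639677), np.float64(348.00165969009106)) hubtop (np.float64(281.35396901140047), np.float64(376.1159850547722))
```

View pics/w2.png

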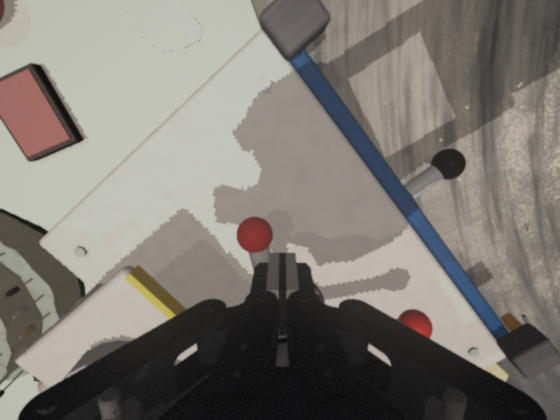

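View pics/s2.png

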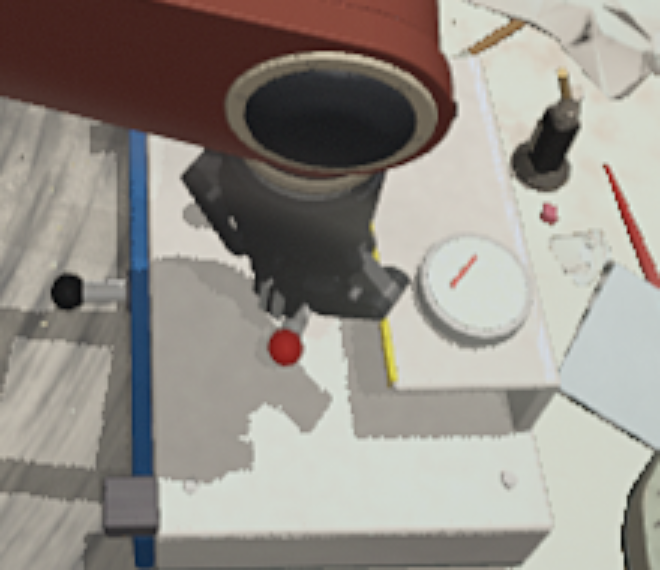

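>>> {"name": "send_rows", "arguments": {
  "rows": [
    [0, [-0.02, -0.54, 0], -5],
    [0, [-0.02, -0.54, 0], -5],
    [0, [-0.02, -0.54, 0], -5],
    [0, [-0.02, -0.54, 0], -5]
  ]
}}

```text
t: 9.05
tool_pos: [0.5508, -0.4232, 0.1075]
tool_rot: [-0.957, 2.992, 0.0]
contact_force: [-0.6, 0.6, 0.2]
opening: -0.0001
grip_force: 0.0
```

```bash
python3 -c "
from h import *
st();balls()"
```

```text
t 9.05 p [ 0.5508 -0.4232  0.1075] F [-0.6  0.6  0.2] open -0.0001 g 0.0
[[-0.815, -0.58, -0.0], [-0.58, 0.815, 0.0], [-0.0, 0.0, -1.0]] [-0.76  0.28  1.52  0.    1.34 -2.95]
ball px [302. 235.] phi 242.5 r 0.079
```

```bash
python3 -c "
from h import *
d,P=img('wrist');save(d,'w3.png');print(P[235,302],P[262,290],P[262,275],P[300,270])
d,P=img('scene');a=d['frame'][290:370,300:390,::-1];cv2.imwrite('pics/s3.png',cv2.resize(a,(630,560)));np.save('s3.npy',P)
b=cv2.imread('pics/w3.png')[180:360,180:380]; a=cv2.resize(a,(400,360)); cv2.imwrite('pics/c3.png',np.hstack([a,cv2.resize(b,(400,360))]))
"
```

```text
[ 0.53079873 -0.42453393  0.13332816] [ 0.54060321 -0.42552943  0.14860138] [ 0.54396554 -0.43180685  0.15032276] [ 0.5441464  -0.4331469   0.18119078]
```

View pics/c3.png

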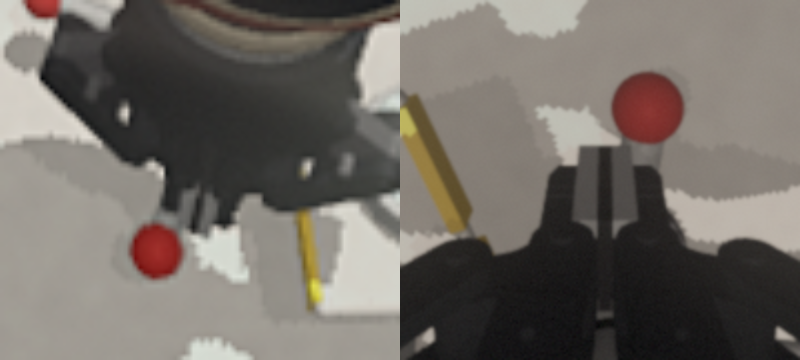

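```bash
python3 -c "
from h import *
P=np.load('s3.npy'); o=st(); q=P.reshape(-1,3)
m=(np.linalg.norm(q[:,:2]-o['tool_pos'][:2],axis=1)<.03)&(q[:,2]>.09)&(q[:,2]<.2)
p=q[m]; print(len(p)); 
for a in np.arange(.09,.2,.01):
  s=p[(p[:,2]>=a)&(p[:,2]<a+.01)]
  if len(s): print(round(a,2),len(s),s.mean(0).round(3),s.std(0).round(3))
balls()
"
```

```text
t 9.2 p [ 0.5507 -0.4233  0.1074] F [-0.3  0.1  0.9] open 0.0001 g 0.0
[[-0.816, -0.578, -0.0], [-0.578, 0.816, 0.0], [-0.0, 0.0, -1.0]] [-0.76  0.28  1.52  0.    1.34 -2.95]
539
0.12 38 [ 0.531 -0.425  0.128] [0.007 0.007 0.002]
0.13 103 [ 0.533 -0.424  0.133] [0.005 0.005 0.002]
0.14 29 [ 0.544 -0.43   0.146] [0.004 0.006 0.002]
0.15 48 [ 0.545 -0.43   0.155] [0.005 0.006 0.003]
0.16 35 [ 0.544 -0.43   0.165] [0.004 0.006 0.003]
0.17 48 [ 0.546 -0.428  0.175] [0.006 0.006 0.002]
0.18 103 [ 0.543 -0.429  0.185] [0.009 0.012 0.003]
0.19 135 [ 0.546 -0.426  0.193] [0.014 0.019 0.002]
ball px [303. 235.] phi 242.1 r 0.079
```

```bash
python3 -c "
from h import *
o=ctrl.get_obs(); M=R.from_rotvec(o['tool_rot']).as_matrix()
for n in('wrist','scene'):
  d,P=img(n); T=np.linalg.inv(d['cam_to_world'])
  for z in (.1075,.12,.13,.14,.15,.16):
    w=o['tool_pos']+.011*M[:,0]; w[2]=z; c=(T@[*w,1])[:3]; u,v=c[0]*d['fx']/c[2]+d['cx'],c[1]*d['fy']/c[2]+d['cy']
    print(n,z,round(u),round(v),'rng',c[2].round(3),'seen',d['range_z'][int(v),int(u)].round(3),d['frame'][int(v),int(u)])
"
```

```text
wrist 0.1075 281 228 rng 0.182 seen 0.213 [146 138 130]
wrist 0.12 280 236 rng 0.17 seen 0.216 [145 137 129]
wrist 0.13 280 243 rng 0.161 seen 0.217 [181 178 169]
wrist 0.14 280 251 rng 0.151 seen 0.219 [185 179 169]
wrist 0.15 280 261 rng 0.142 seen 0.145 [44 41 40]
wrist 0.16 280 272 rng 0.132 seen 0.136 [39 37 34]
scene 0.1075 340 349 rng 0.671 seen 0.651 [130  89  84]
scene 0.12 341 346 rng 0.662 seen 0.65 [126  51  47]
scene 0.13 341 344 rng 0.654 seen 0.705 [157 159 151]
scene 0.14 342 341 rng 0.647 seen 0.707 [143 141 133]
scene 0.15 342 339 rng 0.639 seen 0.638 [89 88 86]
scene 0.16 343 336 rng 0.632 seen 0.628 [104 103 101]
```

```bash
python3 -c "
from h import *
print([a for a in dir(ctrl) if a[0]!='_'], ctrl.grip_point_offset)
d,P=img('wrist'); T=np.array(d['cam_to_world']); o=ctrl.get_obs(); M=R.from_rotvec(o['tool_rot']).as_matrix()
q=(P.reshape(-1,3)-o['tool_pos'])@M
m=(abs(q[:,0])<.06)&(abs(q[:,1])<.08)&(q[:,2]<-.02)
p=q[m]
for a in np.arange(-.13,-.02,.01):
  s=p[(p[:,2]>=a)&(p[:,2]<a+.01)]
  if len(s): print(round(a,2),len(s),s.min(0).round(3),s.max(0).round(3))
"
```

```text
['MotionError', 'finish_job', 'get_image', 'get_obs', 'grip_point_offset'] 0.0187
-0.13 2443 [ 0.012 -0.056 -0.126] [ 0.02   0.059 -0.12 ]
-0.12 13027 [-0.    -0.062 -0.12 ] [ 0.019  0.063 -0.11 ]
-0.11 11321 [-0.011 -0.059 -0.11 ] [ 0.017  0.061 -0.1  ]
-0.1 6857 [-0.011 -0.05  -0.1  ] [ 0.017  0.052 -0.09 ]
-0.09 6499 [-0.011 -0.043 -0.09 ] [ 0.013  0.045 -0.08 ]
-0.08 2971 [-0.014 -0.035 -0.08 ] [ 0.013  0.037 -0.07 ]
-0.07 863 [-0.015 -0.075 -0.07 ] [ 0.012  0.02  -0.06 ]
-0.06 2814 [-0.038 -0.08  -0.06 ] [ 0.011  0.015 -0.05 ]
-0.05 7132 [-0.045 -0.08  -0.05 ] [ 0.027  0.015 -0.04 ]
-0.04 1243 [-0.058 -0.08  -0.04 ] [ 0.027  0.014 -0.03 ]
-0.03 1027 [-0.05  -0.002 -0.03 ] [ 0.023  0.021 -0.02 ]
```

>>> {"name": "send_rows", "arguments": {
  "rows": [
    [0, [-0.09, 1.08, -1.0], 10],
    [0, [-0.09, 1.08, 0], 10],
    [0, [-0.09, 1.08, 0], 10],
    [0, [-0.09, 1.08, 0], 10],
    [0, [-0.09, 1.08, 0], 10],
    [0, [-0.09, 1.08, 0], 10],
    [0, [-0.09, 1.08, 0], 10],
    [0, [-0.09, 1.08, 0], 10],
    [0, [-0.09, 1.08, 0], 10],
    [0, [-0.09, 1.08, 0], 10]
  ]
}}

```text
t: 10.65
tool_pos: [0.5743, -0.3308, 0.1175]
tool_rot: [-1.686, -2.651, -0.0]
contact_force: [-0.5, 0.5, 0.7]
opening: -0.0
grip_force: 0.0
```

>>> {"name": "send_rows", "arguments": {
  "rows": [
    [0, [-0.09, 1.08, 0], 10],
    [0, [-0.09, 1.08, 0], 10],
    [0, [0, 0, 0], 0],
    [0, [0, 0, 0], 0]
  ]
}}

```text
t: 11.15
tool_pos: [0.5946, -0.3254, 0.1173]
tool_rot: [-2.111, -2.327, 0.0]
contact_force: [-0.2, -0.7, -0.1]
opening: -0.0002
grip_force: 0.0
```

```bash
python3 -c "
from h import *
go(pol(123,.062),.08,88);balls()"
```

```text
t 11.15 p [ 0.5946 -0.3254  0.1173] F [-0.2 -0.7 -0.1] open -0.0002 g 0.0
[[-0.097, 0.995, -0.0], [0.995, 0.097, 0.0], [0.0, -0.0, -1.0]] [-0.61  0.24  1.56 -0.    1.35 -0.71]
target [ 0.6037 -0.325 ] 0.08 shift cm [-0.05  0.91  3.73] yaw 95.6 turn 7.6
ball px [230. 230.] phi 150.7 r 0.085
```

>>> {"name": "send_rows", "arguments": {
  "rows": [
    [0, [-0.05, 0.9, 0], 7.6],
    [0, [0, 0, 1.2], 0],
    [0, [0, 0, 1.2], 0],
    [0, [0, 0, 1.3], 0],
    [0, [0, 0, 0], 0]
  ]
}}

```text
t: 11.82
tool_pos: [0.6024, -0.3243, 0.0777]
tool_rot: [-2.259, -2.177, 0.001]
contact_force: [-0.4, -0.3, -0.6]
opening: -0.0001
grip_force: 0.0
```

>>> {"name": "send_rows", "arguments": {
  "rows": [
    [0, [-0.06, -0.86, 0], -8],
    [0, [-0.06, -0.86, 0], -8],
    [0, [-0.06, -0.86, 0], -8],
    [0, [-0.06, -0.86, 0], -8]
  ]
}}

```text
t: 12.32
tool_pos: [0.5722, -0.3325, 0.0806]
tool_rot: [1.565, 2.721, 0.004]
contact_force: [6.1, 0.7, -1.9]
opening: 0.0004
grip_force: 2.3
```

```bash
python3 -c "
from h import *
st();balls()"
```

```text
t 12.32 p [ 0.5722 -0.3325  0.0806] F [ 6.1  0.7 -1.9] open 0.0004 g 2.3
[[-0.503, 0.864, 0.004], [0.864, 0.503, 0.001], [-0.001, 0.004, -1.0]] [-0.64  0.23  1.62  0.    1.28 -1.17]
ball px [225. 258.] phi 170.4 r 0.083
ball px [435. 334.] phi 90.4 r 0.087
```

The capstan turns now. The fingers physically end about 35 mm behind the reported TCP, so I use z offsets to match.

>>> {"name": "send_rows", "arguments": {
  "rows": [
    [0, [-0.06, -0.86, 0], -8],
    [0, [-0.06, -0.86, 0], -8],
    [0, [-0.06, -0.86, 0], -8],
    [0, [-0.06, -0.86, 0], -8],
    [0, [-0.06, -0.86, 0], -8],
    [0, [-0.06, -0.86, 0], -8],
    [0, [-0.06, -0.86, 0], -8],
    [0, [-0.06, -0.86, 0], -8],
    [0, [0, 0, 0], 0]
  ]
}}

```text
t: 13.5
tool_pos: [0.5401, -0.3905, 0.0803]
tool_rot: [0.102, -3.14, -0.002]
contact_force: [1.3, 2.6, -0.4]
opening: -0.0002
grip_force: 1.0
```

>>> {"name": "send_rows", "arguments": {
  "rows": [
    [0, [-0.06, -0.86, 0], -8],
    [0, [-0.06, -0.86, 0], -8]
  ]
}}

```text
t: 13.75
tool_pos: [0.5432, -0.4064, 0.0802]
tool_rot: [0.545, -3.093, -0.005]
contact_force: [0.2, 4.9, 2.3]
opening: -0.0001
grip_force: 2.2
```

```bash
python3 -c "
from h import *
st();balls()"
```

```text
t 13.75 p [ 0.5432 -0.4064  0.0802] F [0.2 4.9 2.3] open -0.0001 g 2.2
[[-0.94, -0.342, -0.001], [-0.342, 0.94, 0.003], [0.0, 0.003, -1.0]] [-0.75  0.27  1.58  0.    1.29 -2.67]
ball px [226. 263.] phi 251.3 r 0.079
ball px [438. 339.] phi 166.7 r 0.086
```

>>> {"name": "send_rows", "arguments": {
  "rows": [
    [0, [0, 0.3, 0], 0],
    [0, [0, 0, -4.0], 0],
    [0, [-0.09, 1.08, 0], 10],
    [0, [-0.09, 1.08, 0], 10],
    [0, [-0.09, 1.08, 0], 10],
    [0, [-0.09, 1.08, 0], 10],
    [0, [-0.09, 1.08, 0], 10],
    [0, [-0.09, 1.08, 0], 10],
    [0, [-0.09, 1.08, 0], 10],
    [0, [-0.09, 1.08, 0], 10]
  ]
}}

```text
t: 15.05
tool_pos: [0.5698, -0.3298, 0.1209]
tool_rot: [1.586, 2.71, -0.002]
contact_force: [0.3, -0.1, 0.5]
opening: 0.0001
grip_force: 0.0
```

>>> {"name": "send_rows", "arguments": {
  "rows": [
    [0, [-0.09, 1.08, 0], 10],
    [0, [-0.09, 1.08, 0], 10],
    [0, [0, 0, 0], 0]
  ]
}}

```text
t: 15.42
tool_pos: [0.5903, -0.3224, 0.1208]
tool_rot: [2.021, 2.404, -0.001]
contact_force: [0.5, -0.3, 0.9]
opening: -0.0003
grip_force: 0.0
```

```bash
python3 -c "
from h import *
go(pol(130,.062),.08,95);balls()"
```

```text
t 15.43 p [ 0.5903 -0.3224  0.1208] F [ 0.5 -0.3  0.9] open -0.0003 g 0.0
[[-0.172, 0.985, 0.0], [0.985, 0.172, -0.001], [-0.001, 0.0, -1.0]] [-0.61  0.22  1.57 -0.    1.35 -0.78]
target [ 0.5961 -0.3252] 0.08 shift cm [-0.37  0.52  4.08] yaw 99.9 turn 4.9
ball px [214. 241.] phi 161.6 r 0.084
ball px [394. 282.] phi 79.6 r 0.083
```

>>> {"name": "send_rows", "arguments": {
  "rows": [
    [0, [-0.37, 0.5, 0], 5],
    [0, [0, 0, 2], 0],
    [0, [0, 0, 2.1], 0],
    [0, [-0.06, -0.86, 0], -8],
    [0, [-0.06, -0.86, 0], -8],
    [0, [-0.06, -0.86, 0], -8],
    [0, [-0.06, -0.86, 0], -8],
    [0, [-0.06, -0.86, 0], -8],
    [0, [-0.06, -0.86, 0], -8],
    [0, [-0.06, -0.86, 0], -8]
  ]
}}

```text
t: 16.73
tool_pos: [0.5462, -0.3544, 0.0763]
tool_rot: [-0.78, -3.041, -0.007]
contact_force: [3.1, 2.8, -1.0]
opening: -0.0
grip_force: 2.2
```

>>> {"name": "send_rows", "arguments": {
  "rows": [
    [0, [-0.02, -0.43, 0], -4],
    [0, [-0.02, -0.43, 0], -4],
    [0, [-0.02, -0.43, 0], -4]
  ]
}}

```text
t: 17.1
tool_pos: [0.541, -0.3662, 0.0763]
tool_rot: [-0.462, -3.105, -0.008]
contact_force: [2.0, 3.7, -0.9]
opening: 0.0
grip_force: 2.0
```

```bash
python3 -c "
from h import *
st();balls()"
```

```text
t 17.1 p [ 0.541  -0.3662  0.0763] F [ 2.   3.7 -0.9] open 0.0 g 2.0
[[-0.957, 0.291, -0.002], [0.291, 0.957, 0.005], [0.003, 0.004, -1.0]] [-0.71  0.22  1.64  0.    1.28 -1.99]
ball px [228. 272.] phi 212.1 r 0.08
```

>>> {"name": "send_rows", "arguments": {
  "rows": [
    [0, [-0.02, -0.43, 0], -4],
    [0, [-0.01, -0.32, 0], -3]
  ]
}}

```text
t: 17.4
tool_pos: [0.5391, -0.3736, 0.0764]
tool_rot: [-0.274, -3.127, -0.007]
contact_force: [2.1, 4.5, -1.2]
opening: -0.0
grip_force: 1.9
```

>>> {"name": "send_rows", "arguments": {
  "rows": [
    [0, [-0.01, -0.32, 0], -3],
    [0, [0, 0, 0], 0]
  ]
}}

```text
t: 17.65
tool_pos: [0.5385, -0.3772, 0.0767]
tool_rot: [-0.196, -3.132, -0.006]
contact_force: [-0.3, 3.5, -3.6]
opening: -0.0002
grip_force: 1.8
```

>>> {"name": "send_rows", "arguments": {
  "rows": [
    [0, [-0.01, -0.32, 0], -3],
    [0, [0, 0, 0], 0]
  ]
}}

```text
t: 17.9
tool_pos: [0.5382, -0.381, 0.0774]
tool_rot: [-0.115, -3.136, -0.004]
contact_force: [-0.5, 2.9, -3.3]
opening: 0.0004
grip_force: 1.9
```

```bash
python3 -c "
from h import *
st();balls()"
```

```text
t 17.9 p [ 0.5382 -0.381   0.0774] F [-0.5  2.9 -3.3] open 0.0004 g 1.9
[[-0.997, 0.073, -0.003], [0.073, 0.997, 0.003], [0.003, 0.003, -1.0]] [-0.73  0.24  1.63  0.    1.28 -2.23]
ball px [227. 272.] phi 226.2 r 0.079
```

>>> {"name": "send_rows", "arguments": {
  "rows": [
    [0, [-0.02, -0.43, 0], -4],
    [0, [-0.02, -0.43, 0], -4]
  ]
}}

```text
t: 18.2
tool_pos: [0.5383, -0.3899, 0.078]
tool_rot: [0.108, -3.137, -0.004]
contact_force: [-1.5, 4.2, -3.2]
opening: 0.0
grip_force: 2.0
```

>>> {"name": "send_rows", "arguments": {
  "rows": [
    [0, [-0.06, -0.86, 0], -8],
    [0, [-0.06, -0.86, 0], -8]
  ]
}}

```text
t: 18.45
tool_pos: [0.5417, -0.4068, 0.0779]
tool_rot: [0.547, -3.091, -0.005]
contact_force: [-1.4, 4.2, -3.2]
opening: 0.0001
grip_force: 2.2
```

```bash
python3 -c "
from h import *
st();balls()"
```

```text
t 18.45 p [ 0.5417 -0.4068  0.0779] F [-1.4  4.2 -3.2] open 0.0001 g 2.2
[[-0.939, -0.343, -0.003], [-0.343, 0.939, 0.002], [0.002, 0.003, -1.0]] [-0.75  0.27  1.58 -0.    1.29 -2.67]
ball px [226. 268.] phi 250.7 r 0.079
```

Repeat the cycle for the last stretch.

>>> {"name": "send_rows", "arguments": {
  "rows": [
    [0, [0, 0.3, 0], 0],
    [0, [0, 0, -4.3], 0],
    [0, [-0.09, 1.08, 0], 10],
    [0, [-0.09, 1.08, 0], 10],
    [0, [-0.09, 1.08, 0], 10],
    [0, [-0.09, 1.08, 0], 10],
    [0, [-0.09, 1.08, 0], 10],
    [0, [-0.09, 1.08, 0], 10],
    [0, [-0.09, 1.08, 0], 10],
    [0, [-0.09, 1.08, 0], 10]
  ]
}}

```text
t: 19.75
tool_pos: [0.5702, -0.3303, 0.124]
tool_rot: [1.584, 2.709, -0.002]
contact_force: [-0.7, -0.2, 0.4]
opening: 0.0001
grip_force: 0.0
```

>>> {"name": "send_rows", "arguments": {
  "rows": [
    [0, [-0.09, 1.08, 0], 10],
    [0, [-0.09, 1.08, 0], 10],
    [0, [-0.3, 0.5, 0], 5],
    [0, [0, 0, 2], 0],
    [0, [0, 0, 2.1], 0],
    [0, [-0.06, -0.86, 0], -8],
    [0, [-0.06, -0.86, 0], -8],
    [0, [-0.06, -0.86, 0], -8],
    [0, [-0.06, -0.86, 0], -8],
    [0, [-0.06, -0.86, 0], -8]
  ]
}}

```text
t: 21.0
tool_pos: [0.5561, -0.3403, 0.0785]
tool_rot: [-1.198, -2.903, -0.005]
contact_force: [5.0, 3.7, -2.7]
opening: 0.0003
grip_force: 2.2
```

```bash
python3 -c "
from h import *
st();balls()"
```

```text
t 21.0 p [ 0.5561 -0.3403  0.0785] F [ 5.   3.7 -2.7] open 0.0003 g 2.2
[[-0.709, 0.705, -0.0], [0.705, 0.709, 0.004], [0.003, 0.003, -1.0]] [-0.66  0.22  1.65  0.    1.28 -1.45]
ball px [231. 271.] phi 184.5 r 0.081
```

>>> {"name": "send_rows", "arguments": {
  "rows": [
    [0, [-0.06, -0.86, 0], -8],
    [0, [-0.06, -0.86, 0], -8],
    [0, [-0.06, -0.86, 0], -8],
    [0, [-0.02, -0.43, 0], -4]
  ]
}}

```text
t: 21.55
tool_pos: [0.5403, -0.3659, 0.0787]
tool_rot: [-0.467, -3.104, -0.006]
contact_force: [1.8, 4.1, -1.3]
opening: -0.0001
grip_force: 1.9
```

>>> {"name": "send_rows", "arguments": {
  "rows": [
    [0, [-0.01, -0.32, 0], -3],
    [0, [0, 0, 0], 0]
  ]
}}

```text
t: 21.8
tool_pos: [0.5393, -0.3693, 0.079]
tool_rot: [-0.389, -3.114, -0.005]
contact_force: [-0.4, 2.8, -2.5]
opening: -0.0003
grip_force: 1.7
```

>>> {"name": "send_rows", "arguments": {
  "rows": [
    [0, [-0.01, -0.32, 0], -3],
    [0, [0, 0, 0], 0]
  ]
}}

```text
t: 22.05
tool_pos: [0.5385, -0.3727, 0.0795]
tool_rot: [-0.308, -3.123, -0.004]
contact_force: [0.0, 3.8, -2.9]
opening: -0.0001
grip_force: 1.8
```

>>> {"name": "send_rows", "arguments": {
  "rows": [
    [0, [-0.01, -0.32, 0], -3],
    [0, [0, 0, 0], 0]
  ]
}}

```text
t: 22.3
tool_pos: [0.538, -0.3756, 0.0797]
tool_rot: [-0.226, -3.13, -0.005]
contact_force: [-0.2, 5.5, -2.8]
opening: -0.0
grip_force: 2.4
```

```bash
python3 -c "
from h import *
st();balls()"
```

```text
t 22.3 p [ 0.538  -0.3756  0.0797] F [-0.2  5.5 -2.8] open -0.0 g 2.4
[[-0.99, 0.143, -0.003], [0.143, 0.99, 0.003], [0.003, 0.003, -1.0]] [-0.72  0.23  1.63  0.    1.29 -2.15]
ball px [230. 269.] phi 220.7 r 0.079
```

>>> {"name": "send_rows", "arguments": {
  "rows": [
    [0, [-0.01, -0.32, 0], -3],
    [0, [0, 0, 0], 0]
  ]
}}

```text
t: 22.6
tool_pos: [0.5373, -0.3761, 0.0795]
tool_rot: [-0.142, -3.133, -0.014]
contact_force: [-1.7, 12.6, -0.5]
opening: -0.0001
grip_force: 6.5
```

>>> {"name": "send_rows", "arguments": {
  "rows": [
    [0, [-0.01, -0.22, 0], -2],
    [0, [0, 0, 0], 0]
  ]
}}

```text
t: 22.85
tool_pos: [0.5368, -0.3764, 0.0794]
tool_rot: [-0.087, -3.133, -0.02]
contact_force: [-3.9, 19.1, 2.5]
opening: -0.0001
grip_force: 9.6
```

Capstan is at its slack stop (19 N reaction). Next is the drawer knob.

>>> {"name": "send_rows", "arguments": {
  "rows": [
    [0, [0, 0.9, 0], 0],
    [0, [0, 0, -4], 0],
    [0, [0, 0, -4], 0],
    [0, [0, 0, 0], 10],
    [0, [0, 0, 0], 10],
    [0, [0, 0, 0], 9],
    [0, [0, 0, 0], 0]
  ]
}}

```text
t: 23.72
tool_pos: [0.5394, -0.3746, 0.1623]
tool_rot: [0.869, 3.017, -0.003]
contact_force: [0.2, 0.6, 1.2]
opening: 0.0001
grip_force: 0.0
```

```bash
python3 -c "
from h import *
go(ch(-.126,0),.1,145);balls()
d,P=img('wrist'); save(d,'w4.png')
b=d['frame'].max(-1)<60; m=b&(P[...,2]>.035)&(P[...,2]<.062)
n,l,s,c=cv2.connectedComponentsWithStats(m.astype(np.uint8))
for i in range(1,n):
  if s[i,4]>150:
    w=np.nanmean(P[l==i],0); r=w[:2]-O; print(c[i].round(),s[i,4],w.round(4),'ch',(r@CX).round(4),(r@CY).round(4))
"
```

```text
t 23.73 p [ 0.5394 -0.3746  0.1623] F [0.2 0.6 1.2] open 0.0001 g 0.0
[[-0.847, 0.532, 0.001], [0.532, 0.847, -0.003], [-0.002, -0.002, -1.0]] [-0.72  0.15  1.58 -0.    1.41 -1.73]
target [ 0.486  -0.3061] 0.1 shift cm [8.18 2.97 6.21] yaw 147.9 turn 2.9
ball px [399. 233.] phi 134.5 r 0.083
[319.  80.] 505 [ 0.4689 -0.291   0.0522] ch -0.1487 0.0026
[  9. 139.] 716 [ 0.3611 -0.5568  0.0478] ch -0.0846 -0.277
[ 15. 264.] 310 [ 0.4536 -0.6594  0.0392] ch 0.05 -0.308
```

>>> {"name": "send_rows", "arguments": {
  "rows": [
    [5, [4.1, 1.55, 0], 2.9],
    [5, [4.1, 1.55, 0], 0],
    [5, [0, 0, 3.1], 0],
    [5, [0, 0, 3.1], 0],
    [5, [0, 0, 0], 0],
    [5, [0, 0, 0], 0]
  ]
}}

```text
t: 24.58
tool_pos: [0.4887, -0.3031, 0.1008]
tool_rot: [0.944, 2.994, -0.001]
contact_force: [-0.0, 0.4, 0.6]
opening: 0.0499
grip_force: 0.0
```

```bash
python3 -c "
from h import *
go(ch(-.126,0.002),-.009,145)
d,P=img('wrist'); save(d,'w5.png')
o=ctrl.get_obs(); M=R.from_rotvec(o['tool_rot']).as_matrix()
q=(P.reshape(-1,3)-o['tool_pos'])@M
m=(abs(q[:,0])<.03)&(abs(q[:,1])<.06)&(q[:,2]<-.03)&(q[:,2]>-.09)
for a in np.arange(-.09,-.03,.01):
  s=q[m&(q[:,2]>=a)&(q[:,2]<a+.01)]
  if len(s): print(round(a,2),len(s),s.min(0).round(3),s.max(0).round(3))
"
```

```text
t 24.57 p [ 0.4887 -0.3031  0.1008] F [-0.   0.4  0.6] open 0.0499 g 0.0
[[-0.819, 0.574, 0.001], [0.574, 0.819, -0.001], [-0.002, -0.0, -1.0]] [-0.68  0.02  1.82 -0.    1.3  -1.64]
target [ 0.4871 -0.3045] -0.009 shift cm [ 0.07 -0.2  10.98] yaw 145.0 turn -0.0
-0.09 7811 [-0.012 -0.058 -0.09 ] [ 0.015  0.06  -0.08 ]
-0.08 2049 [-0.011 -0.056 -0.08 ] [ 0.015  0.059 -0.07 ]
-0.07 1353 [-0.01  -0.037 -0.07 ] [ 0.014  0.04  -0.06 ]
-0.06 1100 [-0.011 -0.037 -0.06 ] [ 0.013  0.04  -0.05 ]
-0.05 892 [-0.01  -0.037 -0.05 ] [ 0.013  0.04  -0.04 ]
-0.04 508 [-0.011 -0.036 -0.04 ] [ 0.013  0.039 -0.03 ]
```

View pics/w5.png

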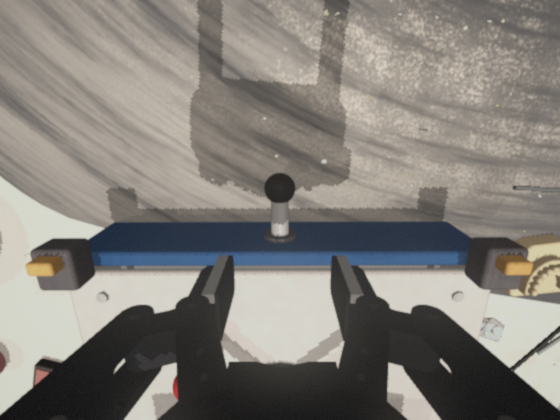

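The view is clear: the knob is at (280,190), midway between the open fingers, and the dogs are raised. Next I find where the finger tips really are.

```bash
python3 -c "
from h import *
d,P=img('wrist')
o=ctrl.get_obs(); M=R.from_rotvec(o['tool_rot']).as_matrix()
q=(P-o['tool_pos'])@M; print(q[250:280:4,228].round(3).tolist()); print(q[250:280:4,340].round(3).tolist())
q=q.reshape(-1,3)
for a in np.arange(-.04,.012,.005):
  s=q[(abs(q[:,0])<.03)&(abs(q[:,1])<.05)&(q[:,2]>=a)&(q[:,2]<a+.005)]
  if len(s): print(round(a,3),len(s),s.min(0).round(3),s.max(0).round(3))
"
```

```text
[[-0.017, -0.038, 0.031], [-0.019, -0.038, 0.029], [0.012, -0.025, -0.038], [0.012, -0.024, -0.041], [0.012, -0.023, -0.046], [0.01, -0.023, -0.046], [0.008, -0.023, -0.046], [0.006, -0.023, -0.047]]
[[-0.017, 0.044, 0.031], [-0.019, 0.043, 0.029], [0.012, 0.029, -0.038], [0.011, 0.029, -0.041], [0.012, 0.028, -0.046], [0.012, 0.027, -0.049], [0.012, 0.027, -0.053], [0.01, 0.027, -0.053]]
-0.04 335 [-0.01  -0.036 -0.04 ] [ 0.012  0.039 -0.035]
-0.035 141 [-0.01  -0.03  -0.035] [ 0.012  0.033 -0.03 ]
```

>>> {"name": "send_rows", "arguments": {
  "rows": [
    [5, [0.1, -0.1, 3.6], 0],
    [5, [0, 0, 3.6], 0],
    [5, [0, 0, 2.5], 0],
    [5, [0, 0, 1.2], 0],
    [5, [0, 0, 0], 0]
  ]
}}

```text
t: 25.3
tool_pos: [0.4868, -0.3028, -0.0094]
tool_rot: [-0.946, -2.996, -0.0]
contact_force: [-0.2, 0.3, -0.2]
opening: 0.0499
grip_force: 0.0
```

>>> {"name": "send_rows", "arguments": {
  "rows": [
    [0.5, [0, 0, 0], 0],
    [0.5, [0, 0, 0], 0],
    [0.5, [0, 0, 0], 0],
    [0.5, [0, 0, 0], 0],
    [0.5, [0, 0, 0], 0],
    [0.5, [0, 0, 0], 0]
  ],
  "newtons": 60
}}

```text
t: 26.05
tool_pos: [0.4869, -0.3044, -0.0079]
tool_rot: [0.945, 2.994, -0.005]
contact_force: [-3.9, -2.8, 5.0]
opening: 0.0121
grip_force: 58.6
```

>>> {"name": "send_rows", "arguments": {
  "rows": [
    [0.5, [1, 0, 0], 0],
    [0.5, [2, 0, 0], 0],
    [0.5, [2, 0, 0], 0],
    [0.5, [2, 0, 0], 0],
    [0.5, [2, 0, 0], 0],
    [0.5, [2, 0, 0], 0],
    [0.5, [2, 0, 0], 0],
    [0.5, [0.5, 0, 0], 0],
    [0.5, [0, 0, 0], 0]
  ]
}}

```text
t: 27.18
tool_pos: [0.3759, -0.2272, -0.0079]
tool_rot: [0.944, 2.995, -0.007]
contact_force: [-6.2, -5.2, 5.3]
opening: 0.012
grip_force: 60.5
```

```bash
python3 -c "
from h import *
o=st(); r=o['tool_pos'][:2]-O; print(r@CX,r@CY)"
```

```text
t 27.18 p [ 0.3759 -0.2272 -0.0079] F [-6.2 -5.2  5.3] open 0.012 g 60.5
[[-0.819, 0.573, 0.0], [0.573, 0.819, -0.005], [-0.003, -0.004, -1.0]] [-0.71 -0.17  2.2  -0.    1.1  -1.67]
-0.2614534385394165 0.0015537866519256954
```

>>> {"name": "send_rows", "arguments": {
  "rows": [
    [4, [0, 0, 0], 0],
    [4, [0, 0, 0], 0],
    [4, [0, 0, 0], 0],
    [4, [0, 0, -2], 0],
    [4, [0, 0, -5], 0],
    [4, [0, 0, -6], 0],
    [4, [0, 0, -5], 0],
    [7.8, [0, 0, 0], 0]
  ]
}}

```text
t: 28.18
tool_pos: [0.3786, -0.227, 0.1759]
tool_rot: [0.942, 2.987, -0.006]
contact_force: [-0.7, -0.4, -0.7]
opening: 0.0569
grip_force: 0.0
```

```bash
cat >> h.py <<'E'
def casts(name='top',rois=None,zlo=.008):
    d,P=img(name); hsv=cv2.cvtColor(d["frame"],cv2.COLOR_RGB2HSV).astype(int)
    m=(P[...,2]>zlo)&(P[...,2]<.04)&(P[...,0]>.45)&(P[...,0]<.76)&(P[...,1]>-.24)&(P[...,1]<.16)
    m=cv2.morphologyEx(m.astype(np.uint8),cv2.MORPH_OPEN,np.ones((3,3)))
    n,l,s,c=cv2.connectedComponentsWithStats(m)
    for i in range(1,n):
        if s[i,4]<350: continue
        p=P[l==i]; r=cv2.minAreaRect(p[:,:2].astype(np.float32)); b=cv2.boxPoints(r); e=[b[1]-b[0],b[2]-b[1]]; L=[np.linalg.norm(x) for x in e]; k=int(np.argmin(L))
        print(c[i].round(),s[i,4],"ctr",np.round(r[0],4),"short",round(L[k],4),"long",round(L[1-k],4),"dir",round(np.degrees(np.arctan2(e[k][1],e[k][0]))%180,1),"z98",np.nanpercentile(p[:,2],98).round(3),"col",d["frame"][l==i].mean(0).round())
    return d,P
E
python3 -c "
from h import *
st(); d,P=casts('top'); save(d,'top2.png')
P=P.reshape(-1,3)
"
```

```text
t 28.18 p [ 0.3786 -0.227   0.1759] F [-0.7 -0.4 -0.7] open 0.0569 g 0.0
[[-0.819, 0.574, 0.008], [0.574, 0.819, -0.006], [-0.01, -0.001, -1.0]] [-0.71 -0.4   2.06  0.    1.48 -1.67]
[151. 191.] 738 ctr [0.6923 0.0868] short 0.0561 long 0.0625 dir 32.7 z98 0.032 col [121. 116. 103.]
[263. 197.] 721 ctr [ 0.6803 -0.1391] short 0.0553 long 0.0623 dir 152.5 z98 0.034 col [125. 118.  89.]
[205. 239.] 755 ctr [ 0.5935 -0.0248] short 0.0552 long 0.0625 dir 32.5 z98 0.033 col [126. 119.  89.]
[292. 283.] 2667 ctr [ 0.5193 -0.1861] short 0.1077 long 0.1354 dir 90.0 z98 0.029 col [137. 139. 136.]
```

View pics/top2.png

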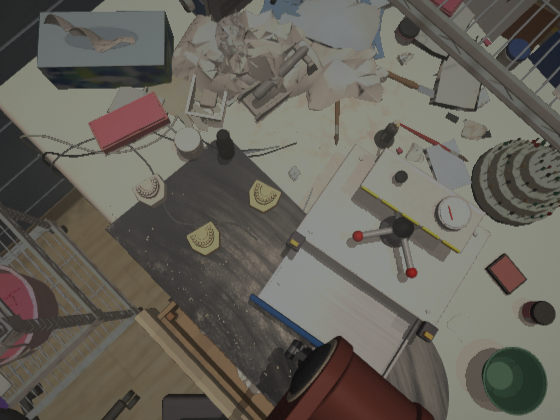

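The drawer is out and nothing is disturbed. I'll take yellow cast 1 first.

```bash
python3 -c "
from h import *
go([.5935,-.0248],.11,122.5)"
```

```text
t 28.23 p [ 0.3773 -0.2259  0.1728] F [-0.5  0.8 -0.6] open 0.0643 g 0.0
[[-0.819, 0.574, 0.004], [0.574, 0.819, -0.003], [-0.005, -0.0, -1.0]] [-0.71 -0.4   2.06  0.    1.48 -1.67]
target [ 0.5935 -0.0248] 0.11 shift cm [-6.14 28.88  6.3 ] yaw 145.0 turn 22.5
```

>>> {"name": "send_rows", "arguments": {
  "rows": [
    [8, [-1.02, 4.81, 0], 0],
    [8, [-1.02, 4.81, 0], 0],
    [8, [-1.02, 4.81, 0], 0],
    [8, [-1.02, 4.81, 0], 0],
    [8, [-1.02, 4.81, 0], 0],
    [8, [-1.02, 4.81, 0], 0],
    [8, [0, 0, 3.1], 7.5],
    [8, [0, 0, 3.2], 7.5],
    [8, [0, 0, 0], 7.5],
    [8, [0, 0, 0], 0]
  ]
}}

```text
t: 29.48
tool_pos: [0.5902, -0.0235, 0.1045]
tool_rot: [-1.507, -2.751, 0.002]
contact_force: [0.2, 0.4, 0.7]
opening: 0.0801
grip_force: 0.0
```

```bash
python3 -c "
from h import *
go([.5935,-.0248],-.03,122.5)
d,P=casts('wrist'); save(d,'w6.png')
o=ctrl.get_obs(); M=R.from_rotvec(o['tool_rot']).as_matrix()
q=((P-o['tool_pos'])@M).reshape(-1,3)
for a in np.arange(-.07,.0,.01):
  s=q[(abs(q[:,0])<.03)&(abs(q[:,1])<.06)&(q[:,2]>=a)&(q[:,2]<a+.01)]
  if len(s): print(round(a,3),len(s),s.min(0).round(3),s.max(0).round(3))"
```

```text
t 29.48 p [ 0.5902 -0.0235  0.1045] F [0.2 0.4 0.7] open 0.0801 g 0.0
[[-0.538, 0.843, -0.005], [0.843, 0.538, 0.001], [0.003, -0.003, -1.0]] [-0.17  0.05  1.78  0.    1.31 -0.73]
target [ 0.5935 -0.0248] -0.03 shift cm [-0.33  0.25 13.45] yaw 122.6 turn 0.1
[456. 157.] 4256 ctr [0.6934 0.0912] short 0.0557 long 0.0623 dir 33.5 z98 0.031 col [184. 176. 162.]
[290. 203.] 3608 ctr [ 0.5948 -0.0194] short 0.054 long 0.0618 dir 31.8 z98 0.032 col [175. 162. 132.]
[107. 282.] 6280 ctr [ 0.4915 -0.1745] short 0.0825 long 0.1313 dir 179.4 z98 0.032 col [176. 172. 167.]
[300. 336.] 2522 ctr [ 0.6821 -0.1333] short 0.0552 long 0.0615 dir 151.3 z98 0.032 col [179. 167. 136.]
[205. 356.] 739 ctr [ 0.6113 -0.2068] short 0.0143 long 0.059 dir 56.9 z98 0.039 col [99. 94. 89.]
-0.07 1625 [-0.01  -0.053 -0.07 ] [ 0.013  0.055 -0.06 ]
-0.06 1328 [-0.01  -0.053 -0.06 ] [ 0.013  0.055 -0.05 ]
-0.05 935 [-0.01  -0.053 -0.05 ] [ 0.013  0.055 -0.04 ]
-0.04 124 [-0.009 -0.04  -0.04 ] [ 0.011  0.041 -0.036]
```

View pics/w6.png

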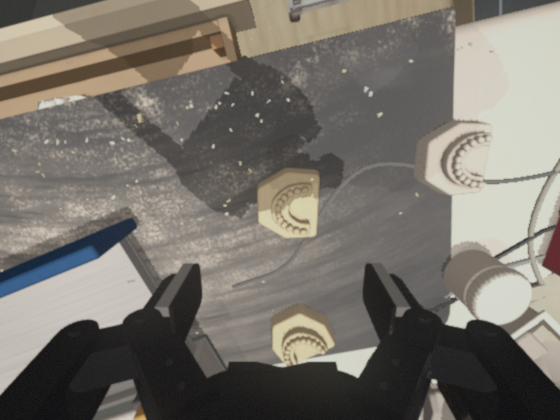

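The cast at (290,203) sits midway between the fingers. Descend and grip.

>>> {"name": "send_rows", "arguments": {
  "rows": [
    [8, [-0.1, 0.4, 3], 0],
    [8, [0, 0, 3], 0],
    [8, [0, 0, 3], 0],
    [8, [0, 0, 2.5], 0],
    [8, [0, 0, 1.6], 0],
    [8, [0, 0, 0], 0]
  ]
}}

```text
t: 30.28
tool_pos: [0.5947, -0.0225, -0.0248]
tool_rot: [-1.51, -2.752, 0.001]
contact_force: [-0.6, -0.0, 0.9]
opening: 0.0801
grip_force: 0.0
```

>>> {"name": "send_rows", "arguments": {
  "rows": [
    [5, [0, 0, 0], 0],
    [5, [0, 0, 0], 0],
    [5, [0, 0, 0], 0],
    [5, [0, 0, 0], 0],
    [5, [0, 0, 0], 0]
  ],
  "newtons": 40
}}

```text
t: 30.9
tool_pos: [0.5975, -0.0229, -0.0215]
tool_rot: [1.51, 2.751, 0.002]
contact_force: [0.4, -0.4, 5.7]
opening: 0.0528
grip_force: 42.7
```

>>> {"name": "send_rows", "arguments": {
  "rows": [
    [4, [0, 0, -1], 0],
    [4, [0, 0, -3], 0],
    [4, [0, 0, -5], 0],
    [4, [0, 0, -5], 0],
    [4, [0, 0, 0], 0]
  ]
}}

```text
t: 31.52
tool_pos: [0.5993, -0.0231, 0.1226]
tool_rot: [1.507, 2.745, 0.006]
contact_force: [-0.3, 0.8, -0.4]
opening: 0.0528
grip_force: 41.9
```

```bash
python3 -c "
from h import *
go(ch(-.163,.085),.11,55)
d,P=img('wrist'); save(d,'w7.png')
o=ctrl.get_obs(); M=R.from_rotvec(o['tool_rot']).as_matrix()
q=((P-o['tool_pos'])@M)
m=(abs(q[...,0])<.06)&(abs(q[...,1])<.025)&(q[...,2]>-.065)&(q[...,2]<.01)
p=q[m]; print(m.sum(), np.percentile(p,[1,50,99],axis=0).round(3).tolist())"
```

```text
t 31.52 p [ 0.5993 -0.0231  0.1226] F [-0.3  0.8 -0.4] open 0.0528 g 41.9
[[-0.537, 0.844, 0.01], [0.844, 0.537, -0.002], [-0.007, 0.008, -1.0]] [-0.16  0.05  1.75  0.    1.33 -0.73]
target [ 0.5044 -0.2153] 0.11 shift cm [-11.11 -18.32   1.2 ] yaw 122.5 turn 67.5
11560 [[-0.022, -0.024, -0.061], [0.01, 0.002, -0.042], [0.033, 0.024, -0.025]]
```

View pics/w7.png

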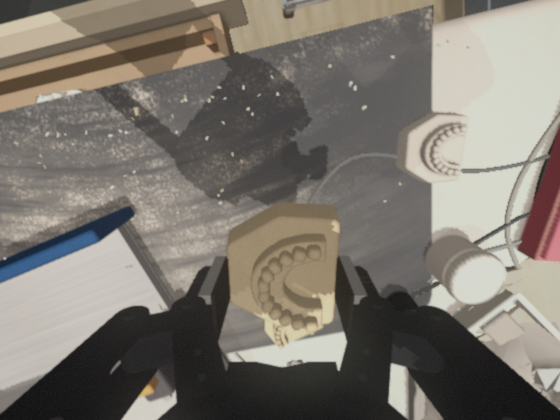

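The cast is held level between the pads at (285,275). Carry it to the drawer's left slot.

>>> {"name": "send_rows", "arguments": {
  "rows": [
    [4, [-2.28, -3.6, 0], 0],
    [4, [-2.28, -3.6, 0], 0],
    [4, [-2.28, -3.6, 0], 0],
    [4, [-2.28, -3.6, 0], 0],
    [4, [-2.28, -3.6, 0], 0],
    [4, [0, 0, 0], 9.7],
    [4, [0, 0, 0], 9.7],
    [4, [0, 0, 0], 9.7],
    [4, [0, 0, 0], 9.7],
    [4, [0, 0, 0], 9.7]
  ]
}}

```text
t: 32.83
tool_pos: [0.5034, -0.2145, 0.1136]
tool_rot: [-2.511, -1.88, 0.003]
contact_force: [-0.7, -0.1, -1.3]
opening: 0.0524
grip_force: 42.1
```

>>> {"name": "send_rows", "arguments": {
  "rows": [
    [4, [0, 0, 0], 9.7],
    [4, [0, 0, 0], 9.3],
    [4, [0, 0, 0], 0],
    [4, [0, 0, 0], 0]
  ]
}}

```text
t: 33.33
tool_pos: [0.5043, -0.215, 0.1151]
tool_rot: [-2.784, -1.452, 0.002]
contact_force: [-1.4, -0.1, -1.8]
opening: 0.0523
grip_force: 42.1
```

```bash
python3 -c "
from h import *
go(ch(-.163,.08),-.002,55)
d,P=img('wrist'); save(d,'w8.png')
r=(P[...,:2]-O); x=r@CX; y=r@CY
m=(P[...,2]>.06)&(P[...,2]<.085)&(d['frame'][...,2].astype(int)>d['frame'][...,0].astype(int)+30)
print('blue top ch x',np.percentile(x[m],[2,50,98]) if m.any() else None,'y',np.percentile(y[m],[1,99]))
f=(abs(P[...,2]-.017)<.004)&(abs(y)<.13)&(x>-.3)&(x<-.1); print('floor',f.sum(),np.percentile(x[f],[1,99]),np.percentile(y[f],[1,99]))"
```

```text
t 33.33 p [ 0.5043 -0.215   0.1151] F [-1.4 -0.1 -1.8] open 0.0523 g 42.1
[[0.572, 0.82, -0.002], [0.82, -0.572, 0.001], [-0.0, -0.002, -1.0]] [-0.54 -0.06  1.87  0.    1.33  0.07]
target [ 0.5016 -0.2194] -0.002 shift cm [-0.51  0.06 11.71] yaw 55.1 turn 0.1
blue top ch x [-0.24255287 -0.23729584 -0.23238212] y [0.03233297 0.15691986]
floor 14409 [-0.23158389 -0.10100588] [-0.10068457  0.12863067]
```

>>> {"name": "send_rows", "arguments": {
  "rows": [
    [4, [-0.5, 0.1, 3], 0],
    [4, [0, 0, 3], 0],
    [4, [0, 0, 3], 0],
    [4, [0, 0, 1.7], 0],
    [4, [0, 0, 0.7], 0],
    [4, [0, 0, 0], 0]
  ]
}}

```text
t: 34.12
tool_pos: [0.5033, -0.2202, 0.0026]
tool_rot: [2.787, 1.45, 0.0]
contact_force: [0.0, -0.3, -1.7]
opening: 0.0527
grip_force: 42.1
```

>>> {"name": "send_rows", "arguments": {
  "rows": [
    [4, [0, 0, 0.3], 0],
    [4, [0, 0, 0], 0]
  ]
}}

```text
t: 34.38
tool_pos: [0.5035, -0.2204, 0.0001]
tool_rot: [2.786, 1.449, 0.001]
contact_force: [0.2, -0.5, -1.0]
opening: 0.0524
grip_force: 42.1
```

>>> {"name": "send_rows", "arguments": {
  "rows": [
    [4, [0, 0, 0.3], 0],
    [4, [0, 0, 0], 0]
  ]
}}

```text
t: 34.62
tool_pos: [0.5029, -0.2201, -0.0037]
tool_rot: [-2.787, -1.45, 0.0]
contact_force: [0.1, 0.1, -2.1]
opening: 0.0525
grip_force: 42.1
```

>>> {"name": "send_rows", "arguments": {
  "rows": [
    [4, [0, 0, 0.3], 0],
    [4, [0, 0, 0], 0]
  ]
}}

```text
t: 34.88
tool_pos: [0.5044, -0.221, -0.0046]
tool_rot: [2.785, 1.449, 0.002]
contact_force: [-1.8, 1.4, 6.2]
opening: 0.0527
grip_force: 43.3
```

>>> {"name": "send_rows", "arguments": {
  "rows": [
    [7.4, [0, 0, 0], 0],
    [7.4, [0, 0, 0], 0],
    [7.4, [0, 0, 0], 0],
    [7.4, [0, 0, 0], 0],
    [7.4, [0, 0, -2], 0],
    [7.4, [0, 0, -4], 0],
    [7.4, [0, 0, -5], 0],
    [7.4, [0, 0, -2], 0],
    [7.4, [0, 0, 0], 0]
  ]
}}

```text
t: 36.0
tool_pos: [0.5046, -0.2211, 0.1262]
tool_rot: [2.783, 1.448, 0.004]
contact_force: [-0.4, -0.5, -0.2]
opening: 0.0743
grip_force: 0.0
```

```bash
python3 -c "
from h import *
go([.681,-.137],.12,62)
d,P=casts('top')
"
```

```text
t 36.0 p [ 0.5046 -0.2211  0.1262] F [-0.4 -0.5 -0.2] open 0.0743 g 0.0
[[0.574, 0.819, 0.005], [0.819, -0.574, -0.003], [0.0, 0.005, -1.0]] [-0.55 -0.07  1.86 -0.    1.34  0.06]
target [ 0.681 -0.137] 0.12 shift cm [17.01  9.62  0.67] yaw 55.0 turn -7.0
[151. 191.] 734 ctr [0.6926 0.0868] short 0.056 long 0.0621 dir 32.4 z98 0.032 col [135. 129. 114.]
[263. 197.] 726 ctr [ 0.6802 -0.139 ] short 0.0546 long 0.0619 dir 151.4 z98 0.033 col [139. 131.  99.]
```

>>> {"name": "send_rows", "arguments": {
  "rows": [
    [8, [4.25, 2.4, 0], 0],
    [8, [4.25, 2.4, 0], 0],
    [8, [4.25, 2.4, 0], 0],
    [8, [4.25, 2.4, 0], 0],
    [8, [0, 0, 3], -6.5],
    [8, [0, 0, 0], 0],
    [8, [0, 0, 0], 0]
  ]
}}

```text
t: 36.92
tool_pos: [0.6781, -0.1361, 0.092]
tool_rot: [-2.7, -1.602, 0.003]
contact_force: [0.4, 0.1, 0.6]
opening: 0.0796
grip_force: 0.0
```

```bash
python3 -c "
from h import *
go([.681,-.137],-.026,61.5)
d,P=casts('wrist')
"
```

```text
t 36.92 p [ 0.6781 -0.1361  0.092 ] F [0.4 0.1 0.6] open 0.0796 g 0.0
[[0.479, 0.878, -0.003], [0.878, -0.479, 0.001], [-0.001, -0.003, -1.0]] [-0.31  0.29  1.53 -0.    1.32  0.19]
target [ 0.681 -0.137] -0.026 shift cm [ 0.06  0.33 11.8 ] yaw 61.3 turn -0.2
[289. 203.] 3974 ctr [ 0.683  -0.1345] short 0.0547 long 0.0624 dir 151.7 z98 0.032 col [172. 158. 129.]
[106. 304.] 1925 ctr [ 0.4984 -0.1433] short 0.0507 long 0.0557 dir 68.8 z98 0.038 col [106. 108. 110.]
[248. 316.] 3603 ctr [ 0.6032 -0.21  ] short 0.0548 long 0.1338 dir 87.9 z98 0.039 col [134. 128. 121.]
```

>>> {"name": "send_rows", "arguments": {
  "rows": [
    [8, [0.1, 0.35, 3], 0],
    [8, [0, 0, 3], 0],
    [8, [0, 0, 3], 0],
    [8, [0, 0, 2.5], 0],
    [8, [0, 0, 0.2], 0],
    [8, [0, 0, 0], 0]
  ]
}}

```text
t: 37.72
tool_pos: [0.6837, -0.1374, -0.0219]
tool_rot: [2.7, 1.603, 0.002]
contact_force: [-0.9, 0.7, 0.8]
opening: 0.0803
grip_force: 0.0
```

>>> {"name": "send_rows", "arguments": {
  "rows": [
    [4, [0, 0, 0], 0],
    [4, [0, 0, 0], 0],
    [4, [0, 0, 0], 0],
    [4, [0, 0, 0], 0],
    [4, [0, 0, 0], 0]
  ]
}}

```text
t: 38.35
tool_pos: [0.6844, -0.1373, -0.021]
tool_rot: [2.698, 1.604, 0.004]
contact_force: [0.2, -0.9, 6.3]
opening: 0.0528
grip_force: 42.5
```

>>> {"name": "send_rows", "arguments": {
  "rows": [
    [4, [0, 0, -1], 0],
    [4, [0, 0, -3], 0],
    [4, [0, 0, -5], 0],
    [4, [0, 0, -5], 0],
    [4, [0, 0, 0], 0]
  ]
}}

```text
t: 38.98
tool_pos: [0.6865, -0.1379, 0.1238]
tool_rot: [2.693, 1.601, 0.012]
contact_force: [0.2, -0.0, -0.7]
opening: 0.0528
grip_force: 41.8
```

```bash
python3 -c "
from h import *
go(ch(-.163,0),.12,55)
d,P=img('wrist')
o=ctrl.get_obs(); M=R.from_rotvec(o['tool_rot']).as_matrix()
q=((P-o['tool_pos'])@M)
m=(abs(q[...,0])<.06)&(abs(q[...,1])<.025)&(q[...,2]>-.065)&(q[...,2]<.01)
p=q[m]; print(m.sum(), np.percentile(p,[1,50,99],axis=0).round(3).tolist())"
```

```text
t 38.98 p [ 0.6865 -0.1379  0.1238] F [ 0.2 -0.  -0.7] open 0.0528 g 41.8
[[0.478, 0.878, 0.011], [0.879, -0.478, -0.003], [0.002, 0.011, -1.0]] [-0.3   0.27  1.5   0.    1.36  0.19]
target [ 0.4557 -0.2849] 0.12 shift cm [-23.94 -13.26   0.18] yaw 61.5 turn 6.5
11552 [[-0.022, -0.025, -0.06], [0.01, 0.002, -0.042], [0.034, 0.024, -0.025]]
```

>>> {"name": "send_rows", "arguments": {
  "rows": [
    [4, [-4.79, -2.65, 0], 0],
    [4, [-4.79, -2.65, 0], 0],
    [4, [-4.79, -2.65, 0], 0],
    [4, [-4.79, -2.65, 0], 0],
    [4, [-4.79, -2.65, 0], 0],
    [4, [0, 0, 0], 6.5],
    [4, [0, 0, 0], 0],
    [4, [0, 0, 0], 0]
  ]
}}

```text
t: 40.02
tool_pos: [0.4517, -0.2832, 0.1153]
tool_rot: [-2.784, -1.452, 0.001]
contact_force: [-0.2, -0.1, 0.1]
opening: 0.0525
grip_force: 41.9
```

```bash
python3 -c "
from h import *
go(ch(-.163,0),-.001,55)"
```

```text
t 40.02 p [ 0.4517 -0.2832  0.1153] F [-0.2 -0.1  0.1] open 0.0525 g 41.9
[[0.572, 0.82, -0.001], [0.82, -0.572, 0.001], [0.0, -0.002, -1.0]] [-0.7  -0.1   1.91  0.    1.33 -0.09]
target [ 0.4557 -0.2849] -0.001 shift cm [ 0.09  0.45 11.63] yaw 55.1 turn 0.1
```

>>> {"name": "send_rows", "arguments": {
  "rows": [
    [4, [0.1, 0.45, 3], 0],
    [4, [0, 0, 3], 0],
    [4, [0, 0, 3], 0],
    [4, [0, 0, 2], 0],
    [4, [0, 0, 0.6], 0],
    [4, [0, 0, 0], 0],
    [4, [0, 0, 0.3], 0],
    [4, [0, 0, 0], 0]
  ]
}}

```text
t: 41.02
tool_pos: [0.4567, -0.286, -0.0019]
tool_rot: [2.786, 1.45, 0.001]
contact_force: [-0.3, -0.3, -0.5]
opening: 0.0525
grip_force: 41.9
```

>>> {"name": "send_rows", "arguments": {
  "rows": [
    [4, [0, 0, 0.3], 0],
    [4, [0, 0, 0], 0]
  ]
}}

```text
t: 41.28
tool_pos: [0.4573, -0.2865, -0.0041]
tool_rot: [2.785, 1.449, 0.002]
contact_force: [-1.2, 0.4, 4.9]
opening: 0.0524
grip_force: 42.9
```

>>> {"name": "send_rows", "arguments": {
  "rows": [
    [7.4, [0, 0, 0], 0],
    [7.4, [0, 0, 0], 0],
    [7.4, [0, 0, 0], 0],
    [7.4, [0, 0, 0], 0],
    [7.4, [0, 0, -2], 0],
    [7.4, [0, 0, -4], 0],
    [7.4, [0, 0, -5], 0],
    [7.4, [0, 0, -2], 0],
    [7.4, [0, 0, 0], 0]
  ]
}}

```text
t: 42.4
tool_pos: [0.457, -0.2864, 0.1256]
tool_rot: [2.785, 1.448, 0.002]
contact_force: [-0.4, 0.9, 0.2]
opening: 0.0739
grip_force: 0.0
```

```bash
python3 -c "
from h import *
d,P=casts('top')
go([.693,.0885],.12,122.5)
"
```

```text
[151. 191.] 739 ctr [0.6925 0.0869] short 0.0562 long 0.0624 dir 32.3 z98 0.032 col [132. 127. 112.]
[292. 283.] 2452 ctr [ 0.5204 -0.187 ] short 0.1057 long 0.1378 dir 90.1 z98 0.036 col [145. 142. 131.]
t 42.45 p [ 0.456  -0.2855  0.1236] F [-0.2  0.3  0. ] open 0.0742 g 0.0
[[0.574, 0.819, -0.0], [0.819, -0.574, 0.0], [0.0, -0.001, -1.0]] [-0.7  -0.09  1.89  0.    1.34 -0.09]
target [0.693  0.0885] 0.12 shift cm [44.23 -2.06  0.36] yaw 55.0 turn -67.5
```

>>> {"name": "send_rows", "arguments": {
  "rows": [
    [8, [5.53, -0.26, 0], 0],
    [8, [5.53, -0.26, 0], 0],
    [8, [5.53, -0.26, 0], 0],
    [8, [5.53, -0.26, 0], 0],
    [8, [5.53, -0.26, 0], 0],
    [8, [5.53, -0.26, 0], 0],
    [8, [5.53, -0.26, 0], 0],
    [8, [5.53, -0.26, 0], 0],
    [8, [0, 0, 0], -9.7],
    [8, [0, 0, 0], -9.7]
  ]
}}

```text
t: 43.7
tool_pos: [0.6914, 0.0894, 0.1198]
tool_rot: [-2.493, -1.905, 0.008]
contact_force: [-1.5, 1.0, 1.3]
opening: 0.0801
grip_force: 0.0
```

>>> {"name": "send_rows", "arguments": {
  "rows": [
    [8, [0, 0, 0], -9.7],
    [8, [0, 0, 0], -9.7],
    [8, [0, 0, 0], -9.7],
    [8, [0, 0, 0], -9.7],
    [8, [0, 0, 2], -9.3],
    [8, [0, 0, 0], 0],
    [8, [0, 0, 0], 0]
  ]
}}

```text
t: 44.58
tool_pos: [0.6923, 0.0884, 0.1026]
tool_rot: [-1.514, -2.75, 0.002]
contact_force: [0.0, -0.0, -0.1]
opening: 0.0796
grip_force: 0.0
```

```bash
python3 -c "
from h import *
go([.693,.0885],-.026,122.5)
d,P=casts('wrist')
"
```

```text
t 44.58 p [0.6923 0.0884 0.1026] F [ 0.  -0.  -0.1] open 0.0796 g 0.0
[[-0.535, 0.845, -0.003], [0.845, 0.535, -0.0], [0.001, -0.002, -1.0]] [ 0.02  0.29  1.51  0.    1.34 -0.54]
target [0.693  0.0885] -0.026 shift cm [-0.05  0.1  12.86] yaw 122.3 turn -0.2
[287. 201.] 3648 ctr [0.6935 0.0917] short 0.0555 long 0.0621 dir 34.0 z98 0.031 col [172. 165. 152.]
[ 15. 342.] 2122 ctr [ 0.5422 -0.1842] short 0.0435 long 0.1065 dir 18.3 z98 0.028 col [131. 125. 118.]
```

>>> {"name": "send_rows", "arguments": {
  "rows": [
    [8, [0, 0.15, 3], 0],
    [8, [0, 0, 3], 0],
    [8, [0, 0, 3], 0],
    [8, [0, 0, 3], 0],
    [8, [0, 0, 0.7], 0],
    [8, [0, 0, 0], 0]
  ]
}}

```text
t: 45.38
tool_pos: [0.6947, 0.0893, -0.0221]
tool_rot: [1.513, 2.753, 0.0]
contact_force: [0.1, -0.4, -0.5]
opening: 0.0802
grip_force: 0.0
```

>>> {"name": "send_rows", "arguments": {
  "rows": [
    [4, [0, 0, 0], 0],
    [4, [0, 0, 0], 0],
    [4, [0, 0, 0], 0],
    [4, [0, 0, 0], 0],
    [4, [0, 0, 0], 0]
  ]
}}

```text
t: 46.0
tool_pos: [0.6963, 0.0893, -0.0199]
tool_rot: [1.51, 2.751, 0.003]
contact_force: [-0.8, -0.0, 6.5]
opening: 0.0523
grip_force: 42.0
```

>>> {"name": "send_rows", "arguments": {
  "rows": [
    [4, [0, 0, -1], 0],
    [4, [0, 0, -3], 0],
    [4, [0, 0, -5], 0],
    [4, [0, 0, -5], 0],
    [4, [0, 0, 0], 0]
  ]
}}

```text
t: 46.62
tool_pos: [0.6982, 0.0895, 0.1247]
tool_rot: [1.507, 2.745, 0.009]
contact_force: [0.4, 0.1, -1.5]
opening: 0.0518
grip_force: 41.7
```

```bash
python3 -c "
from h import *
go(ch(-.163,-.08),.12,55)
d,P=img('wrist')
o=ctrl.get_obs(); M=R.from_rotvec(o['tool_rot']).as_matrix()
q=((P-o['tool_pos'])@M)
m=(abs(q[...,0])<.06)&(abs(q[...,1])<.025)&(q[...,2]>-.065)&(q[...,2]<.01)
p=q[m]; print(m.sum(), np.percentile(p,[1,50,99],axis=0).round(3).tolist())"
```

```text
t 46.62 p [0.6982 0.0895 0.1247] F [ 0.4  0.1 -1.5] open 0.0518 g 41.7
[[-0.537, 0.844, 0.011], [0.844, 0.537, 0.0], [-0.006, 0.01, -1.0]] [ 0.02  0.28  1.49  0.    1.36 -0.54]
target [ 0.4098 -0.3504] 0.12 shift cm [-21.63 -47.95   0.13] yaw 122.5 turn 67.5
11204 [[-0.022, -0.024, -0.061], [0.01, 0.002, -0.041], [0.033, 0.024, -0.023]]
```

>>> {"name": "send_rows", "arguments": {
  "rows": [
    [4, [-2.16, -4.8, 0], 0],
    [4, [-2.16, -4.8, 0], 0],
    [4, [-2.16, -4.8, 0], 0],
    [4, [-2.16, -4.8, 0], 0],
    [4, [-2.16, -4.8, 0], 0],
    [4, [-2.16, -4.8, 0], 0],
    [4, [-2.16, -4.8, 0], 0],
    [4, [-2.16, -4.8, 0], 0],
    [4, [-2.16, -4.8, 0], 0],
    [4, [-2.16, -4.8, 0], 0]
  ]
}}

```text
t: 47.92
tool_pos: [0.4031, -0.3506, 0.1149]
tool_rot: [-1.51, -2.751, -0.002]
contact_force: [1.3, 0.1, -0.5]
opening: 0.0521
grip_force: 41.9
```

>>> {"name": "send_rows", "arguments": {
  "rows": [
    [4, [0, 0, 0], 9.7],
    [4, [0, 0, 0], 9.7],
    [4, [0, 0, 0], 9.7],
    [4, [0, 0, 0], 9.7],
    [4, [0, 0, 0], 9.7],
    [4, [0, 0, 0], 9.7],
    [4, [0, 0, 0], 9.3],
    [4, [0, 0, 0], 0],
    [4, [0, 0, 0], 0]
  ]
}}

```text
t: 49.05
tool_pos: [0.4048, -0.3499, 0.1161]
tool_rot: [-2.784, -1.452, 0.001]
contact_force: [0.0, -0.3, -1.5]
opening: 0.0519
grip_force: 41.9
```

```bash
python3 -c "
from h import *
go(ch(-.163,-.08),-.001,55)
d,P=img('wrist')
o=ctrl.get_obs(); M=R.from_rotvec(o['tool_rot']).as_matrix()
q=((P-o['tool_pos'])@M)
m=(abs(q[...,0])<.06)&(abs(q[...,1])<.025)&(q[...,2]>-.065)&(q[...,2]<.01)
p=q[m]; print(m.sum(), np.percentile(p,[1,50,99],axis=0).round(3).tolist())"
```

```text
t 49.05 p [ 0.4048 -0.3499  0.1161] F [ 0.  -0.3 -1.5] open 0.0519 g 41.9
[[0.572, 0.82, -0.001], [0.82, -0.572, 0.002], [0.001, -0.002, -1.0]] [-0.85 -0.09  1.9   0.    1.33 -0.24]
target [ 0.4098 -0.3504] -0.001 shift cm [ 0.24  0.46 11.71] yaw 55.1 turn 0.1
11115 [[-0.022, -0.024, -0.051], [0.012, 0.002, -0.036], [0.035, 0.025, -0.019]]
```

The cast seems to have slipped about 5 mm in the grip but is still held, so I lower it gently.

>>> {"name": "send_rows", "arguments": {
  "rows": [
    [4, [0.2, 0.45, 3], 0],
    [4, [0, 0, 3], 0],
    [4, [0, 0, 3], 0],
    [4, [0, 0, 1], 0],
    [4, [0, 0, 0.6], 0],
    [4, [0, 0, 0], 0]
  ]
}}

```text
t: 49.85
tool_pos: [0.4106, -0.352, 0.0121]
tool_rot: [2.786, 1.45, 0.0]
contact_force: [0.0, -0.9, -1.7]
opening: 0.0522
grip_force: 42.0
```

>>> {"name": "send_rows", "arguments": {
  "rows": [
    [4, [0, 0, 0.3], 0],
    [4, [0, 0, 0], 0]
  ]
}}

```text
t: 50.1
tool_pos: [0.4105, -0.3518, 0.0089]
tool_rot: [2.786, 1.449, 0.0]
contact_force: [-0.1, 0.1, -1.4]
opening: 0.0515
grip_force: 42.0
```

>>> {"name": "send_rows", "arguments": {
  "rows": [
    [4, [0, 0, 0.3], 0],
    [4, [0, 0, 0], 0]
  ]
}}

```text
t: 50.35
tool_pos: [0.4101, -0.3514, 0.0052]
tool_rot: [-2.787, -1.45, 0.0]
contact_force: [-0.6, -0.4, -0.5]
opening: 0.0521
grip_force: 42.0
```

>>> {"name": "send_rows", "arguments": {
  "rows": [
    [4, [0, 0, 0.3], 0],
    [4, [0, 0, 0], 0]
  ]
}}

```text
t: 50.6
tool_pos: [0.41, -0.3513, 0.002]
tool_rot: [-2.786, -1.449, 0.0]
contact_force: [-0.4, 0.4, -0.5]
opening: 0.0519
grip_force: 42.0
```

>>> {"name": "send_rows", "arguments": {
  "rows": [
    [4, [0, 0, 0.3], 0],
    [4, [0, 0, 0], 0]
  ]
}}

```text
t: 50.85
tool_pos: [0.4104, -0.3518, -0.0005]
tool_rot: [2.787, 1.45, 0.0]
contact_force: [-0.3, -1.0, -0.1]
opening: 0.0521
grip_force: 42.0
```

>>> {"name": "send_rows", "arguments": {
  "rows": [
    [4, [0, 0, 0.3], 0],
    [4, [0, 0, 0], 0]
  ]
}}

```text
t: 51.1
tool_pos: [0.412, -0.3532, -0.0011]
tool_rot: [2.783, 1.448, 0.003]
contact_force: [-0.0, 0.9, 8.3]
opening: 0.0522
grip_force: 43.4
```

>>> {"name": "send_rows", "arguments": {
  "rows": [
    [4, [0, 0, 0.2], 0],
    [4, [0, 0, 0], 0]
  ]
}}

```text
t: 51.35
tool_pos: [0.4134, -0.3542, -0.0013]
tool_rot: [2.781, 1.446, 0.005]
contact_force: [0.1, 2.5, 13.3]
opening: 0.0518
grip_force: 44.3
```

Contact. Release, lift, and inspect from the wrist.

>>> {"name": "send_rows", "arguments": {
  "rows": [
    [7.4, [0, 0, -0.2], 0],
    [7.4, [0, 0, 0], 0],
    [7.4, [0, 0, 0], 0],
    [7.4, [0, 0, 0], 0],
    [7.4, [0, 0, -2], 0],
    [7.4, [0, 0, -5], 0],
    [7.4, [0, 0, -5], 0],
    [7.4, [-5, 0, -3], 0],
    [7.4, [-5, 0, 0], 0],
    [7.4, [0, 0, 0], 0]
  ]
}}

```text
t: 52.6
tool_pos: [0.3513, -0.4356, 0.1469]
tool_rot: [2.789, 1.443, -0.001]
contact_force: [-0.0, -0.8, -0.2]
opening: 0.0741
grip_force: 0.0
```

```bash
python3 -c "
from h import *
go(ch(-.261,.0016),.16,145)
d,P=img('wrist'); save(d,'w9.png')
r=(P[...,:2]-O); x=r@CX+.18; y=r@CY
m=(x>-.048)&(x<.09)&(abs(y)<.136)&(P[...,2]>.027)&(P[...,2]<.07)
n,l,s,c=cv2.connectedComponentsWithStats(cv2.morphologyEx(m.astype(np.uint8),cv2.MORPH_OPEN,np.ones((3,3))))
for i in range(1,n):
  if s[i,4]>300: k=l==i; print(c[i].round(),s[i,4],'x',np.percentile(x[k],[1,99]).round(3),'y',np.percentile(y[k],[1,99]).round(3),'z',np.percentile(P[k][:,2],[50,98]).round(3))
"
```

```text
t 52.6 p [ 0.3513 -0.4356  0.1469] F [-0.  -0.8 -0.2] open 0.0741 g 0.0
[[0.577, 0.816, 0.0], [0.816, -0.577, -0.001], [-0.001, 0.001, -1.0]] [-1.02 -0.06  1.82 -0.    1.38 -0.41]
target [ 0.3763 -0.2274] 0.16 shift cm [18.45 -9.98 -1.33] yaw 54.7 turn -90.3
[203.  73.] 1888 x [-0.046 -0.045] y [-0.134 -0.021] z [0.05  0.069]
[294.   8.] 968 x [0.    0.049] y [-0.03  -0.018] z [0.033 0.042]
[288.  79.] 4224 x [-0.005  0.047] y [-0.107 -0.049] z [0.034 0.049]
```

View pics/w9.png

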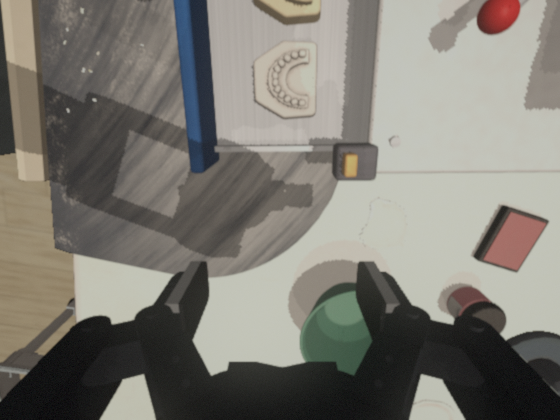

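The grey cast at (287,80) lies flat. I'll check the other two with the top camera.

```bash
python3 -c "
from h import *
d,P=casts('top')
r=(P[...,:2]-O); x=r@CX+.18; y=r@CY
m=(x>-.042)&(x<.082)&(abs(y)<.134)&(P[...,2]>.027)&(P[...,2]<.07)
n,l,s,c=cv2.connectedComponentsWithStats(cv2.morphologyEx(m.astype(np.uint8),cv2.MORPH_OPEN,np.ones((3,3))))
for i in range(1,n):
  if s[i,4]>100: k=l==i; print(c[i].round(),s[i,4],'x',np.percentile(x[k],[1,99]).round(3),'y',np.percentile(y[k],[1,99]).round(3),'z',np.percentile(P[k][:,2],[10,50,98]).round(3))
b=(P[...,2]>.06)&(P[...,2]<.08)&(x<-.03)&(x>-.08)&(abs(y)<.1); print('front',np.percentile(x[b],[2,50,98]))
"
```

```text
[292. 282.] 2398 ctr [ 0.5203 -0.188 ] short 0.1038 long 0.1376 dir 90.1 z98 0.036 col [135. 135. 126.]
[307. 282.] 798 x [-0.002  0.051] y [0.05 0.11] z [0.032 0.035 0.05 ]
[341. 307.] 827 x [-0.004  0.049] y [-0.031  0.027] z [0.032 0.035 0.051]
[375. 332.] 839 x [-0.006  0.048] y [-0.11  -0.051] z [0.033 0.036 0.051]
front [-0.05738155 -0.05163769 -0.04588097]
```

>>> {"name": "send_rows", "arguments": {
  "rows": [
    [5, [4.6, -2.5, 0], 0],
    [5, [4.6, -2.5, 0], 0],
    [5, [4.6, -2.5, 0], 0],
    [5, [4.6, -2.5, 0], 0],
    [5, [0, 0, 0], -9.1],
    [5, [0, 0, 0], -9.1],
    [5, [0, 0, 0], -9.1],
    [5, [0, 0, 0], -9.1],
    [5, [0, 0, 0], -9.1]
  ]
}}

```text
t: 53.82
tool_pos: [0.3766, -0.2238, 0.1456]
tool_rot: [-2.0, -2.421, -0.001]
contact_force: [-0.5, -0.1, -0.0]
opening: 0.0499
grip_force: 0.0
```

>>> {"name": "send_rows", "arguments": {
  "rows": [
    [5, [0, 0, 0], -9.1],
    [5, [0, 0, 0], -9.1],
    [5, [0, 0, 0], -9.1],
    [5, [0, 0, 0], -9.1],
    [5, [0, 0, 0], -8.5],
    [5, [0, 0, 0], 0],
    [5, [0, 0, 0], 0]
  ]
}}

```text
t: 54.7
tool_pos: [0.3766, -0.2246, 0.146]
tool_rot: [-0.936, -2.998, -0.001]
contact_force: [-0.0, 0.5, 1.1]
opening: 0.0501
grip_force: 0.0
```

```bash
python3 -c "
from h import *
go(ch(-.259,.0016),-.009,145)
d,P=img('wrist')
b=d['frame'].max(-1)<60; m=b&(P[...,2]>.035)&(P[...,2]<.062)
n,l,s,c=cv2.connectedComponentsWithStats(m.astype(np.uint8))
for i in range(1,n):
  if s[i,4]>150:
    w=np.nanmean(P[l==i],0); r=w[:2]-O; print(c[i].round(),s[i,4],w.round(4),'ch',(r@CX).round(4),(r@CY).round(4))
"
```

```text
t 54.7 p [ 0.3766 -0.2246  0.146 ] F [-0.   0.5  1.1] open 0.0501 g 0.0
[[-0.822, 0.569, -0.0], [0.569, 0.822, 0.001], [0.001, 0.0, -1.0]] [-0.71 -0.38  2.09  0.    1.43 -1.67]
target [ 0.378  -0.2285] -0.009 shift cm [-0.34 -0.25 15.5 ] yaw 145.3 turn 0.3
[279. 183.] 446 [ 0.3609 -0.2149  0.0521] ch -0.2808 0.003
[ 16. 340.] 477 [ 0.3417 -0.5474  0.048 ] ch -0.1059 -0.2804
```

>>> {"name": "send_rows", "arguments": {
  "rows": [
    [5, [-0.35, -0.2, 4], 0.3],
    [5, [0, 0, 4], 0],
    [5, [0, 0, 4], 0],
    [5, [0, 0, 2.2], 0],
    [5, [0, 0, 1.1], 0],
    [5, [0, 0, 0], 0]
  ]
}}

```text
t: 55.5
tool_pos: [0.3781, -0.2287, -0.0069]
tool_rot: [-0.943, -2.996, -0.001]
contact_force: [0.3, 0.6, 1.2]
opening: 0.05
grip_force: 0.0
```

>>> {"name": "send_rows", "arguments": {
  "rows": [
    [0.5, [0, 0, 0], 0],
    [0.5, [0, 0, 0], 0],
    [0.5, [0, 0, 0], 0],
    [0.5, [0, 0, 0], 0],
    [0.5, [0, 0, 0], 0],
    [0.5, [0, 0, 0], 0]
  ],
  "newtons": 60
}}

```text
t: 56.25
tool_pos: [0.3794, -0.2295, -0.0052]
tool_rot: [0.943, 2.995, -0.0]
contact_force: [0.6, 2.4, 6.3]
opening: 0.0124
grip_force: 57.9
```

>>> {"name": "send_rows", "arguments": {
  "rows": [
    [0.5, [-0.6, 0, 0], 0],
    [0.5, [-1.5, 0, 0], 0],
    [0.5, [-1.8, 0, 0], 0],
    [0.5, [-1.8, 0, 0], 0],
    [0.5, [-1.8, 0, 0], 0],
    [0.5, [-1.8, 0, 0], 0],
    [0.5, [-1.8, 0, 0], 0],
    [0.5, [-1.0, 0, 0], 0],
    [0.5, [-0.6, 0, 0], 0],
    [0.5, [0, 0, 0], 0]
  ]
}}

```text
t: 57.5
tool_pos: [0.4842, -0.3025, -0.0052]
tool_rot: [0.942, 2.993, -0.001]
contact_force: [3.8, 1.3, 4.1]
opening: 0.0124
grip_force: 59.1
```

```bash
python3 -c "
from h import *
o=st(); r=o['tool_pos'][:2]-O; print(r@CX,r@CY)"
```

```text
t 57.5 p [ 0.4842 -0.3025 -0.0052] F [3.8 1.3 4.1] open 0.0124 g 59.1
[[-0.82, 0.573, 0.003], [0.573, 0.82, -0.001], [-0.004, 0.001, -1.0]] [-0.69  0.14  1.89  0.    1.11 -1.65]
-0.12956601924120237 0.0019447555062195448
```

>>> {"name": "send_rows", "arguments": {
  "rows": [
    [0.5, [-0.4, 0, 0], 0],
    [0.5, [0, 0, 0], 0]
  ]
}}

```text
t: 57.75
tool_pos: [0.4863, -0.3039, -0.0052]
tool_rot: [0.943, 2.996, 0.001]
contact_force: [-0.5, 4.4, 8.5]
opening: 0.0116
grip_force: 59.7
```

>>> {"name": "send_rows", "arguments": {
  "rows": [
    [0.5, [-0.3, 0, 0], 0],
    [0.5, [0, 0, 0], 0]
  ]
}}

```text
t: 58.0
tool_pos: [0.4861, -0.3038, -0.0053]
tool_rot: [-0.94, -2.99, -0.004]
contact_force: [-10.9, 10.9, 18.8]
opening: 0.0121
grip_force: 60.4
```

>>> {"name": "send_rows", "arguments": {
  "rows": [
    [0.5, [-0.3, 0, 0], 0],
    [0.5, [0, 0, 0], 0]
  ]
}}

```text
t: 58.25
tool_pos: [0.4858, -0.3036, -0.0054]
tool_rot: [-0.937, -2.982, -0.008]
contact_force: [-20.3, 16.8, 27.9]
opening: 0.0124
grip_force: 61.2
```

The drawer is home (hard stop). Release, lift, close the fingers, and measure the capstan and knob.

>>> {"name": "send_rows", "arguments": {
  "rows": [
    [0.5, [0.5, 0, 0], 0],
    [5, [0, 0, 0], 0],
    [5, [0, 0, 0], 0],
    [5, [0, 0, 0], 0],
    [5, [0, 0, -3], 0],
    [5, [0, 0, -4], 0],
    [5, [0, 0, -5], 0],
    [0, [0, 0, -3], 0],
    [0, [0, 0, 0], 0],
    [0, [0, 0, 0], 0]
  ]
}}

```text
t: 59.5
tool_pos: [0.4858, -0.3041, 0.1417]
tool_rot: [-0.943, -2.994, -0.001]
contact_force: [-0.2, -0.6, -1.0]
opening: -0.0002
grip_force: 0.0
```

```bash
python3 -c "
from h import *
go(pol(250,.062),.12,215)
d,P=img('wrist')
b=d['frame'].max(-1)<60; m=b&(P[...,2]>.035)&(P[...,2]<.062)
n,l,s,c=cv2.connectedComponentsWithStats(m.astype(np.uint8))
for i in range(1,n):
  if s[i,4]>150:
    w=np.nanmean(P[l==i],0); r=w[:2]-O; print(c[i].round(),s[i,4],w.round(4),'ch',(r@CX).round(4),(r@CY).round(4))
"
```

```text
t 59.5 p [ 0.4858 -0.3041  0.1417] F [-0.2 -0.6 -1. ] open -0.0002 g 0.0
[[-0.82, 0.573, -0.002], [0.573, 0.82, 0.001], [0.002, 0.0, -1.0]] [-0.69 -0.02  1.79 -0.    1.37 -1.65]
target [ 0.5507 -0.4226] 0.12 shift cm [-12.11  -5.99   2.14] yaw 145.1 turn -69.9
[282. 179.] 462 [ 0.4679 -0.2894  0.0521] ch -0.1504 0.0033
[  7. 356.] 180 [ 0.4583 -0.6589  0.0386] ch 0.0537 -0.3049
```

```bash
python3 -c "
from h import *
go(pol(247,.062),.08,212)"
```

```text
t 59.55 p [ 0.4855 -0.3038  0.141 ] F [-0.2 -0.4 -1.3] open 0.0 g 0.0
[[-0.82, 0.573, -0.003], [0.573, 0.82, 0.002], [0.004, 0.0, -1.0]] [-0.69 -0.02  1.79 -0.    1.37 -1.65]
target [ 0.5489 -0.4199] 0.08 shift cm [-11.87  -5.88   6.06] yaw 145.1 turn -66.9
```

>>> {"name": "send_rows", "arguments": {
  "rows": [
    [0, [-4, -1.96, 0], 0],
    [0, [-4, -1.96, 0], 0],
    [0, [-3.9, -1.96, 0], 0],
    [0, [0, 0, 0], -9.6],
    [0, [0, 0, 0], -9.6],
    [0, [0, 0, 0], -9.6],
    [0, [0, 0, 0], -9.6],
    [0, [0, 0, 0], -9.6],
    [0, [0, 0, 0], -9.6],
    [0, [0, 0, 0], -9.4]
  ]
}}

```text
t: 60.8
tool_pos: [0.5494, -0.42, 0.1403]
tool_rot: [0.875, -3.015, -0.006]
contact_force: [0.7, -0.6, -0.1]
opening: -0.0001
grip_force: 0.0
```

>>> {"name": "send_rows", "arguments": {
  "rows": [
    [0, [0, 0, 0], 0],
    [0, [0, 0, 0], 0]
  ]
}}

```text
t: 61.05
tool_pos: [0.5499, -0.4205, 0.1419]
tool_rot: [0.864, -3.019, -0.003]
contact_force: [-0.3, -1.0, -0.0]
opening: 0.0001
grip_force: 0.0
```

```bash
python3 -c "
from h import *
go(pol(247,.062),.08,212);balls()"
```

```text
t 61.05 p [ 0.5499 -0.4205  0.1419] F [-0.3 -1.  -0. ] open 0.0001 g 0.0
[[-0.849, -0.529, -0.002], [-0.529, 0.849, 0.002], [0.001, 0.002, -1.0]] [-0.76  0.25  1.5  -0.    1.4  -2.89]
target [ 0.5489 -0.4199] 0.08 shift cm [0.04 0.09 6.19] yaw -148.1 turn -0.1
ball px [332. 220.] phi 223.7 r 0.08
```

>>> {"name": "send_rows", "arguments": {
  "rows": [
    [0, [0, 0.1, 1.5], 0],
    [0, [0, 0, 1.5], 0],
    [0, [0, 0, 1.6], 0],
    [0, [0, 0, 1.5], 0],
    [0, [0, 0, 0], 0]
  ]
}}

```text
t: 61.72
tool_pos: [0.5487, -0.4191, 0.0797]
tool_rot: [0.867, -3.017, -0.006]
contact_force: [-0.6, -1.0, 0.5]
opening: -0.0
grip_force: 0.0
```

>>> {"name": "send_rows", "arguments": {
  "rows": [
    [0, [-0.06, 0.86, 0], 8],
    [0, [-0.06, 0.86, 0], 8],
    [0, [-0.06, 0.86, 0], 8],
    [0, [-0.06, 0.86, 0], 8],
    [0, [-0.06, 0.86, 0], 8],
    [0, [-0.06, 0.86, 0], 8],
    [0, [-0.06, 0.86, 0], 8],
    [0, [-0.06, 0.86, 0], 8]
  ]
}}

```text
t: 62.72
tool_pos: [0.5478, -0.355, 0.0824]
tool_rot: [-0.87, -3.014, 0.002]
contact_force: [-7.2, -0.6, -0.2]
opening: 0.0003
grip_force: 2.6
```

>>> {"name": "send_rows", "arguments": {
  "rows": [
    [0, [-0.06, 0.86, 0], 8],
    [0, [-0.06, 0.86, 0], 8],
    [0, [-0.06, 0.86, 0], 8],
    [0, [-0.06, 0.86, 0], 8],
    [0, [-0.06, 0.86, 0], 8],
    [0, [-0.06, 0.86, 0], 8],
    [0, [-0.06, 0.86, 0], 8],
    [0, [0, 0, 0], 0]
  ]
}}

```text
t: 63.72
tool_pos: [0.5999, -0.3246, 0.0824]
tool_rot: [-2.178, -2.262, -0.0]
contact_force: [-1.9, 3.2, 0.3]
opening: 0.0004
grip_force: 1.4
```

```bash
python3 -c "
from h import *
go(pol(127,.062),.08,92);balls()"
```

```text
t 63.73 p [ 0.5999 -0.3246  0.0824] F [-1.9  3.2  0.3] open 0.0004 g 1.4
[[-0.038, 0.999, -0.001], [0.999, 0.038, 0.001], [0.002, -0.001, -1.0]] [-0.61  0.28  1.57  0.    1.3  -0.64]
target [ 0.5993 -0.325 ] 0.08 shift cm [-0.04 -0.06  0.24] yaw 92.2 turn 0.2
ball px [341. 256.] phi 108.5 r 0.086
ball px [130. 334.] phi 190.1 r 0.083
```

>>> {"name": "send_rows", "arguments": {
  "rows": [
    [0, [0, -0.3, 0], 0],
    [0, [0, 0, -4.3], 0],
    [0, [-0.09, -1.08, 0], -10],
    [0, [-0.09, -1.08, 0], -10],
    [0, [-0.09, -1.08, 0], -10],
    [0, [-0.09, -1.08, 0], -10],
    [0, [-0.09, -1.08, 0], -10],
    [0, [-0.09, -1.08, 0], -10],
    [0, [-0.09, -1.08, 0], -10],
    [0, [-0.09, -1.08, 0], -10]
  ]
}}

```text
t: 65.03
tool_pos: [0.5373, -0.3803, 0.1262]
tool_rot: [0.208, 3.133, -0.003]
contact_force: [1.2, 0.0, -0.1]
opening: 0.0001
grip_force: 0.0
```

>>> {"name": "send_rows", "arguments": {
  "rows": [
    [0, [-0.09, -1.08, 0], -10],
    [0, [-0.09, -1.08, 0], -10],
    [0, [0, 0, 0], 0]
  ]
}}

```text
t: 65.4
tool_pos: [0.5381, -0.4019, 0.1261]
tool_rot: [-0.326, 3.124, -0.003]
contact_force: [1.2, -0.4, 1.0]
opening: -0.0001
grip_force: 0.0
```

```bash
python3 -c "
from h import *
go(pol(228,.062),.08,193);balls()"
```

```text
t 65.4 p [ 0.5381 -0.4019  0.1261] F [ 1.2 -0.4  1. ] open -0.0001 g 0.0
[[-0.978, -0.206, 0.001], [-0.206, 0.978, -0.002], [-0.001, -0.002, -1.0]] [-0.75  0.21  1.57 -0.    1.36 -2.53]
target [ 0.5411 -0.4009] 0.08 shift cm [-0.31  0.04  4.61] yaw -168.1 turn -1.1
ball px [182. 281.] phi 282.9 r 0.075
```

>>> {"name": "send_rows", "arguments": {
  "rows": [
    [0, [-0.3, 0, 2.2], 0],
    [0, [0, 0, 2.3], 0],
    [0, [0, 0, 0], 0],
    [0, [-0.06, 0.86, 0], 8],
    [0, [-0.06, 0.86, 0], 8],
    [0, [-0.06, 0.86, 0], 8],
    [0, [-0.06, 0.86, 0], 8],
    [0, [-0.06, 0.86, 0], 8],
    [0, [-0.06, 0.86, 0], 8],
    [0, [-0.06, 0.86, 0], 8]
  ]
}}

```text
t: 66.7
tool_pos: [0.5549, -0.3436, 0.0797]
tool_rot: [-1.18, -2.906, 0.001]
contact_force: [-5.8, 0.5, 1.8]
opening: -0.0002
grip_force: 2.6
```

>>> {"name": "send_rows", "arguments": {
  "rows": [
    [0, [-0.06, 0.86, 0], 8],
    [0, [-0.06, 0.86, 0], 8],
    [0, [-0.06, 0.86, 0], 8],
    [0, [-0.06, 0.86, 0], 8],
    [0, [-0.06, 0.86, 0], 8],
    [0, [-0.06, 0.86, 0], 8],
    [0, [0, 0, 0], 0]
  ]
}}

```text
t: 67.58
tool_pos: [0.6033, -0.3239, 0.0797]
tool_rot: [-2.255, -2.184, -0.0]
contact_force: [-3.1, 3.1, 0.1]
opening: 0.0
grip_force: 1.4
```

```bash
python3 -c "
from h import *
go(pol(125,.062),.08,90);balls()"
```

```text
t 67.58 p [ 0.6033 -0.3239  0.0797] F [-3.1  3.1  0.1] open 0.0 g 1.4
[[0.032, 0.999, -0.002], [0.999, -0.032, 0.002], [0.002, -0.002, -1.0]] [-0.6   0.29  1.56  0.    1.3  -0.57]
target [ 0.6015 -0.325 ] 0.08 shift cm [-0.12 -0.18 -0.03] yaw 88.2 turn -1.8
ball px [341. 259.] phi 105.6 r 0.086
ball px [127. 337.] phi 186.6 r 0.084
```

>>> {"name": "send_rows", "arguments": {
  "rows": [
    [0, [-0.1, -0.3, 0], 0],
    [0, [0, 0, -4.3], 0],
    [0, [-0.09, -1.08, 0], -10],
    [0, [-0.09, -1.08, 0], -10],
    [0, [-0.09, -1.08, 0], -10],
    [0, [-0.09, -1.08, 0], -10],
    [0, [-0.09, -1.08, 0], -10],
    [0, [-0.09, -1.08, 0], -10],
    [0, [-0.09, -1.08, 0], -10],
    [0, [-0.09, -1.08, 0], -10]
  ]
}}

```text
t: 68.88
tool_pos: [0.5371, -0.3765, 0.124]
tool_rot: [0.317, 3.124, -0.003]
contact_force: [-0.5, 0.3, 0.1]
opening: 0.0
grip_force: 0.0
```

>>> {"name": "send_rows", "arguments": {
  "rows": [
    [0, [-0.09, -1.08, 0], -10],
    [0, [-0.09, -1.08, 0], -10],
    [0, [-0.2, 0, 2.2], 0],
    [0, [0, 0, 2.2], 0],
    [0, [0, 0, 0], 0],
    [0, [-0.06, 0.86, 0], 8],
    [0, [-0.06, 0.86, 0], 8],
    [0, [-0.06, 0.86, 0], 8],
    [0, [-0.06, 0.86, 0], 8],
    [0, [-0.06, 0.86, 0], 8]
  ]
}}

```text
t: 70.12
tool_pos: [0.5453, -0.355, 0.0789]
tool_rot: [-0.871, -3.014, 0.002]
contact_force: [-6.5, -1.0, 1.8]
opening: 0.0001
grip_force: 2.5
```

>>> {"name": "send_rows", "arguments": {
  "rows": [
    [0, [-0.06, 0.86, 0], 8],
    [0, [-0.06, 0.86, 0], 8],
    [0, [-0.06, 0.86, 0], 8],
    [0, [-0.06, 0.86, 0], 8],
    [0, [-0.06, 0.86, 0], 8],
    [0, [-0.06, 0.86, 0], 8],
    [0, [-0.06, 0.86, 0], 8],
    [0, [-0.04, 0.64, 0], 6],
    [0, [0, 0, 0], 0]
  ]
}}

```text
t: 71.25
tool_pos: [0.6035, -0.3244, 0.0787]
tool_rot: [-2.293, -2.143, -0.0]
contact_force: [-2.0, 3.7, 0.4]
opening: -0.0003
grip_force: 1.6
```

```bash
python3 -c "
from h import *
go(pol(125,.062),.08,90);balls()"
```

```text
t 71.25 p [ 0.6035 -0.3244  0.0787] F [-2.   3.7  0.4] open -0.0003 g 1.6
[[0.068, 0.998, -0.002], [0.998, -0.068, 0.003], [0.002, -0.002, -1.0]] [-0.6   0.29  1.56  0.    1.3  -0.53]
target [ 0.6015 -0.325 ] 0.08 shift cm [-0.07 -0.2  -0.13] yaw 86.1 turn -3.9
ball px [341. 257.] phi 105.2 r 0.086
```

>>> {"name": "send_rows", "arguments": {
  "rows": [
    [0, [-0.1, -0.3, 0], -3],
    [0, [0, 0, -4.3], 0],
    [0, [-0.09, -1.08, 0], -10],
    [0, [-0.09, -1.08, 0], -10],
    [0, [-0.09, -1.08, 0], -10],
    [0, [-0.09, -1.08, 0], -10],
    [0, [-0.09, -1.08, 0], -10],
    [0, [-0.09, -1.08, 0], -10],
    [0, [-0.09, -1.08, 0], -10],
    [0, [-0.09, -1.08, 0], -10]
  ]
}}

```text
t: 72.55
tool_pos: [0.5386, -0.3782, 0.1229]
tool_rot: [0.29, 3.127, -0.003]
contact_force: [-0.5, 0.5, -0.3]
opening: -0.0003
grip_force: 0.0
```

>>> {"name": "send_rows", "arguments": {
  "rows": [
    [0, [-0.09, -1.08, 0], -10],
    [0, [-0.09, -1.08, 0], -10],
    [0, [-0.2, 0, 2.1], 0],
    [0, [0, 0, 2.1], 0],
    [0, [0, 0, 0], 0],
    [0, [-0.06, 0.86, 0], 8],
    [0, [-0.06, 0.86, 0], 8],
    [0, [-0.06, 0.86, 0], 8],
    [0, [-0.06, 0.86, 0], 8],
    [0, [-0.06, 0.86, 0], 8]
  ]
}}

```text
t: 73.8
tool_pos: [0.5461, -0.3568, 0.08]
tool_rot: [-0.845, -3.021, 0.002]
contact_force: [-6.6, 0.3, 2.1]
opening: 0.0002
grip_force: 2.6
```

>>> {"name": "send_rows", "arguments": {
  "rows": [
    [0, [-0.06, 0.86, 0], 8],
    [0, [-0.06, 0.86, 0], 8],
    [0, [-0.06, 0.86, 0], 8],
    [0, [-0.06, 0.86, 0], 8],
    [0, [-0.06, 0.86, 0], 8],
    [0, [-0.06, 0.86, 0], 8],
    [0, [-0.06, 0.86, 0], 8],
    [0, [-0.03, 0.43, 0], 4],
    [0, [0, 0, 0], 0]
  ]
}}

```text
t: 74.92
tool_pos: [0.6017, -0.3252, 0.0798]
tool_rot: [-2.237, -2.201, -0.0]
contact_force: [-2.5, 3.2, -0.6]
opening: -0.0006
grip_force: 1.8
```

```bash
python3 -c "
from h import *
go(pol(125,.062),.08,90);balls()"
```

```text
t 74.92 p [ 0.6017 -0.3252  0.0798] F [-2.5  3.2 -0.6] open -0.0006 g 1.8
[[0.016, 1.0, -0.002], [1.0, -0.016, 0.003], [0.003, -0.002, -1.0]] [-0.6   0.29  1.56  0.    1.3  -0.59]
target [ 0.6015 -0.325 ] 0.08 shift cm [ 0.02 -0.02 -0.02] yaw 89.1 turn -0.9
ball px [342. 256.] phi 106.7 r 0.086
ball px [129. 336.] phi 187.9 r 0.084
```

>>> {"name": "send_rows", "arguments": {
  "rows": [
    [0, [0, -0.3, 0], 0],
    [0, [0, 0, -4.3], 0],
    [0, [-0.09, -1.08, 0], -10],
    [0, [-0.09, -1.08, 0], -10],
    [0, [-0.09, -1.08, 0], -10],
    [0, [-0.09, -1.08, 0], -10],
    [0, [-0.09, -1.08, 0], -10],
    [0, [-0.09, -1.08, 0], -10],
    [0, [-0.09, -1.08, 0], -10],
    [0, [-0.09, -1.08, 0], -10]
  ]
}}

```text
t: 76.22
tool_pos: [0.5368, -0.3784, 0.1241]
tool_rot: [0.291, 3.126, -0.003]
contact_force: [-0.1, 0.1, -0.2]
opening: 0.0
grip_force: 0.0
```

>>> {"name": "send_rows", "arguments": {
  "rows": [
    [0, [-0.09, -1.08, 0], -10],
    [0, [-0.09, -1.08, 0], -10],
    [0, [-0.2, 0, 2.1], 0],
    [0, [0, 0, 2.1], 0],
    [0, [0, 0, 0], 0],
    [0, [-0.06, 0.86, 0], 8],
    [0, [-0.06, 0.86, 0], 8],
    [0, [-0.06, 0.86, 0], 8],
    [0, [-0.06, 0.86, 0], 8],
    [0, [0, 0, 0], 0]
  ]
}}

```text
t: 77.47
tool_pos: [0.5418, -0.3641, 0.0811]
tool_rot: [-0.622, -3.077, 0.001]
contact_force: [-2.3, -0.4, 0.7]
opening: 0.0002
grip_force: 1.1
```

```bash
python3 -c "
from h import *
go(pol(174,.062),.08,139);balls()"
```

```text
t 77.47 p [ 0.5418 -0.3641  0.0811] F [-2.3 -0.4  0.7] open 0.0002 g 1.1
[[-0.921, 0.389, -0.002], [0.389, 0.921, -0.0], [0.002, -0.001, -1.0]] [-0.71  0.22  1.64 -0.    1.28 -1.88]
target [ 0.5547 -0.3463] 0.08 shift cm [-0.5   2.14  0.11] yaw 157.1 turn 18.1
ball px [333. 262.] phi 176.9 r 0.082
```

>>> {"name": "send_rows", "arguments": {
  "rows": [
    [0, [-0.03, 0.54, 0], 5],
    [0, [-0.03, 0.54, 0], 5],
    [0, [-0.02, 0.43, 0], 4],
    [0, [0, 0, 0], 0]
  ]
}}

```text
t: 78.03
tool_pos: [0.5495, -0.3514, 0.0811]
tool_rot: [-0.992, -2.979, 0.0]
contact_force: [-4.6, -0.1, 0.8]
opening: 0.0002
grip_force: 1.7
```

>>> {"name": "send_rows", "arguments": {
  "rows": [
    [0, [-0.01, 0.32, 0], 3],
    [0, [0, 0, 0], 0]
  ]
}}

```text
t: 78.28
tool_pos: [0.5515, -0.3489, 0.0811]
tool_rot: [-1.07, -2.952, -0.0]
contact_force: [-4.4, -0.3, 1.2]
opening: 0.0001
grip_force: 1.8
```

>>> {"name": "send_rows", "arguments": {
  "rows": [
    [0, [-0.01, 0.32, 0], 3],
    [0, [0, 0, 0], 0]
  ]
}}

```text
t: 78.53
tool_pos: [0.5538, -0.3464, 0.0811]
tool_rot: [-1.147, -2.923, -0.0]
contact_force: [-4.2, -0.1, 0.5]
opening: -0.0003
grip_force: 1.8
```

>>> {"name": "send_rows", "arguments": {
  "rows": [
    [0, [-0.01, 0.32, 0], 3],
    [0, [0, 0, 0], 0]
  ]
}}

```text
t: 78.78
tool_pos: [0.5554, -0.3443, 0.0811]
tool_rot: [-1.223, -2.891, 0.001]
contact_force: [-7.3, 0.7, 1.2]
opening: -0.0002
grip_force: 3.0
```

```bash
python3 -c "
from h import *
st();balls()"
```

```text
t 78.78 p [ 0.5554 -0.3443  0.0811] F [-7.3  0.7  1.2] open -0.0002 g 3.0
[[-0.696, 0.718, -0.003], [0.718, 0.696, 0.001], [0.002, -0.002, -1.0]] [-0.67  0.22  1.64 -0.    1.29 -1.44]
ball px [331. 257.] phi 155.6 r 0.083
```

>>> {"name": "send_rows", "arguments": {
  "rows": [
    [0, [-0.01, 0.32, 0], 3],
    [0, [0, 0, 0], 0]
  ]
}}

```text
t: 79.08
tool_pos: [0.5553, -0.3434, 0.0811]
tool_rot: [-1.297, -2.853, 0.007]
contact_force: [-15.3, -1.6, 4.5]
opening: 0.0001
grip_force: 7.2
```

>>> {"name": "send_rows", "arguments": {
  "rows": [
    [0, [-0.01, 0.22, 0], 2],
    [0, [0, 0, 0], 0],
    [0, [0, 0, 0], 0]
  ]
}}

```text
t: 79.45
tool_pos: [0.5551, -0.3428, 0.0811]
tool_rot: [-1.345, -2.827, 0.01]
contact_force: [-20.9, -3.8, 7.9]
opening: 0.0001
grip_force: 10.2
```

>>> {"name": "send_rows", "arguments": {
  "rows": [
    [0, [0, -0.9, 0], 0],
    [0, [0, -0.3, 0], 0],
    [0, [0, 0, -4], 0],
    [0, [0, 0, -5], 0],
    [0, [5, 0, -3], 0],
    [0, [5, 0, 0], 0],
    [0, [5, 0, 0], 0],
    [0, [0, 0, 0], 0]
  ]
}}

```text
t: 80.45
tool_pos: [0.4561, -0.2296, 0.2012]
tool_rot: [1.347, 2.837, 0.001]
contact_force: [-0.2, 0.0, -0.9]
opening: -0.0001
grip_force: 0.0
```

```bash
python3 -c "
from h import *
st()
d,P=img('top'); save(d,'top9.png'); hsv=cv2.cvtColor(d['frame'],cv2.COLOR_RGB2HSV).astype(int)
m=((hsv[...,0]<6)|(hsv[...,0]>174))&(hsv[...,1]>150)&(P[...,2]>.11)&(P[...,2]<.15)
n,l,s,c=cv2.connectedComponentsWithStats(m.astype(np.uint8))
for i in range(1,n):
  if s[i,4]>25:
    v=np.nanmean(P[l==i],0)[:2]-A; print(c[i].round(),(np.degrees(np.arctan2(v[1],v[0]))+35)%360,np.linalg.norm(v))
balls()
H=hsv; x=(P[...,:2]-O)@CX; y=(P[...,:2]-O)@CY
b=(H[...,0]>95)&(H[...,0]<125)&(H[...,1]>120)&(P[...,2]>.06)&(P[...,2]<.09)&(abs(y)<.14)&(abs(x)<.3)
print('front x',b.sum(),np.percentile(x[b],[2,50,98]) if b.any() else 0)
Q=np.load('top0.npy'); X=(Q[...,:2]-O)@CX; I=cv2.cvtColor(cv2.imread('pics/top0.png'),cv2.COLOR_BGR2HSV).astype(int); Y=(Q[...,:2]-O)@CY
b=(I[...,0]>95)&(I[...,0]<125)&(I[...,1]>120)&(Q[...,2]>.06)&(Q[...,2]<.09)&(abs(Y)<.14)&(abs(X)<.3); print('at start',b.sum(),np.percentile(X[b],[2,50,98]))
"
```

```text
t 80.45 p [ 0.4561 -0.2296  0.2012] F [-0.2  0.  -0.9] open -0.0001 g 0.0
[[-0.632, 0.775, 0.002], [0.775, 0.632, 0.0], [-0.001, 0.001, -1.0]] [-0.61 -0.23  1.88  0.    1.49 -1.3 ]
[364. 250.] 154.71552333281448 0.08178456299057126
[426. 267.] 243.6249715635396 0.07931453306313051
front x 134 [-0.10499663 -0.10126328 -0.09729538]
at start 763 [-0.10778851 -0.10245686 -0.09722029]
```

The capstan is hard against its stop (7.5 rad) and the drawer front is where it was at the start.

```bash
python3 -c "
from h import *
print(ctrl.finish_job())"
```

```text
the job is handed in; nothing more can be done
None
```

I slackened the capstan, stood all three casts flat in the drawer, pushed it home and tightened the capstan to its stop; the job is handed in at about 80 s, but no verdict came back.

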